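Build the rusk sandwich and show its lid to the inspection camera

TASK

Make the rusk sandwich up to its lid: lay the plain rusk flat in the middle of the plate, then the round of cheese centred on top of it. Then take the seeded rusk and hold it up in front of the small inspection camera, 14 cm from the lens and centred on its line of sight, with its underside squarely facing the lens; finish while still holding it there, motionless, without putting it down. Do not bump the camera, and leave the jam jar, the mug and the butter knife where they are.

Things in the scene. Friction and masses are not known exactly. Their poses are not given: they have to be found in the camera images.
- plain_rusk: loose pale golden-brown round rusk without seeds, a flat disc 64 mm in diameter and 12 mm thick, 35 g; origin at the centre of its underside, z up out of its top face; starts lying flat on the board
- cheese: loose yellow round of firm cheese, a flat rigid disc 62 mm in diameter and 10 mm thick, 40 g; origin at the centre of its underside, z up out of its top face; starts lying flat on the board
- seeded_rusk: loose dark brown round rusk with cream-coloured seeds on its top face, a flat disc 64 mm in diameter and 12 mm thick, 35 g; origin at the centre of its plain dark underside, z out of its seeded top face; starts lying flat, seeds up, on the board
- seeded_mid (a point): the middle of the seeded rusk's thickness, on its axis, 6 mm above its underside
- board: fixed wooden serving board, 150 mm (its x) by 340 mm (its y) and 12 mm thick, top face 12 mm above the counter; origin at the centre of its underside. The three discs lie on it in a row along its y, about 110 mm apart, in any order, so there is free room on both sides of each disc along the board's x
- plate: loose white round china plate, 220 mm in diameter and 18 mm high at the rim, 0.5 kg; flat inside over a circle 136 mm in diameter, that floor 5 mm above the counter; origin at the centre of its underside, z up
- camera: fixed inspection camera beyond the work: dark round foot 76 mm across (its centre at x = 20 mm), two upright cheeks, between them a grey head with black barrel and white ring light; about 95 mm high. Origin on the counter vertically below the centre of the lens glass, z up; it looks towards its own -x side (roughly towards the robot) and upwards
- lens: the camera's head, fixed to the stand; origin at the centre of the dark blue front glass, 78 mm above the counter; its z axis is the line of sight, pointing out of the glass, 55 degrees above the horizontal (35 degrees from vertical), leaning towards the robot; the white ring light round the glass is 52 mm in diameter
- view_point (a point): the point on the line of sight 140 mm in front of the lens glass, about 193 mm above the counter, where the middle of the seeded rusk must be held; axes as those of lens
- jar: bystander: loose closed jar of dark jam with a red lid, 68 mm in diameter and 101 mm high; origin at the centre of its underside
- mug: bystander: loose blue mug, 80 mm in diameter and 90 mm high, handle on its +y side; origin at the centre of its underside
- knife: bystander: loose steel butter knife, about 205 mm long along its x, 18 mm wide and 7 mm high, lying on the counter beside the inspection camera; origin at mid-length on its underside, blade towards +x
Not all that is in view belongs to the job. Of the things like the plain_rusk, leave any that is red; of the rest the larger one is meant.

How it is judged:
By the outcome, as a careful person would: the job done as asked, in the order asked, and still so for the second after the job is handed in, while the arm keeps its last pose, push and grip.
It also fails if it takes over 72 s, if anything falls off the work surface, if the arm or the gripper's body presses on something with over 40 N, if the wrist force passes 120 N, or if a joint passes its speed limit or range.

ROBOT

A 7-joint arm with a two-finger parallel gripper is mounted at the origin on the work surface. World frame = base frame: x ahead of the robot, y to its left, z up, the work surface at z = 0. Lengths are in m, angles in rad, forces in N, time in s.
With the tool pointing down it reaches from about 0.425 to 1.025 m from the base axis. Payload 3.6 kg.
Tool frame: the origin (TCP) lies at the centre of the arm's flange, where the gripper is bolted on; the fingertips stand 173 mm ahead of it and the grasp point (between the pads) lies 155 mm ahead of it (grip_point_offset is the distance from the TCP to the grasp point, in m); z points along the fingers, y is the direction in which the jaws open and shut (so a half turn about z gives the same grasp; the last joint's range is limited). The gripper opens to 85 mm and grips with 20 to 120 N. Pads are 22 mm wide; open, the fingers measure 114 mm over their backs; the gripper's body (76 mm by 85 mm) begins 54 mm behind the grasp point. The pads swing forward as they close: fully open they stand 13 mm farther back than shut.
Start: joints at [1.21, 0.591, 0.048, 1.609, -0.033, 0.943, -0.034], TCP at [0.192, -0.699, 0.405] pointing down, gripper open.
Joint ranges: [-2.69, 2.69], [-0.47, 2.24], [-1.27, 1.36], [0.19, 2.51], [-1.53, 4.68], [0.08, 2.07], [-3.09, 3.09]. Speed limits (rad/s): [2.57, 2.57, 3.14, 3.14, 3.14, 3.14, 3.14].

INTERFACE

Orientations are given as a rotation vector (axis times angle).
In Python, from workcell import sense, grab_frame, sign_off, grip_point_offset gives the robot as it stands.
- The arm moves only by the shell command python3 -m crank 'ROWS'. ROWS is a JSON object of lists of equal length, an entry for each row: "delta_pos": the shift along the tool's x, y, z in mm, a list of three; "dr": the turn, a rotation vector about the tool's x, y, z in degrees, a list of three; "claw": the finger opening in mm, from 0 to 85.4. In form: {"delta_pos": [[x, y, z], ...], "dr": [[wx, wy, wz], ...], "claw": [claw, ...]}. A call has 1 to 20 rows; each row is the pose to reach, as a shift and turn from the pose commanded when the call began, along the tool's axes at that moment; what a row does not reach only later rows make up. A row lasts 1/10 s, in which the tool goes at most 50 mm and 8.59 degrees, less where a joint would pass 70% of its speed; a pose out of reach is approached as far as the arm can. A call with a gripper value outside its range is refused whole. The fingers move at their own pace and stop on an object; the grip force is fixed at half the most. Time passes only in rows, so rows that repeat a pose let the fingers close. It gives the time, the measured TCP pose, the force and the opening at its end, in the units of the state.
- sense(): the state, without advancing time (a new reading comes with each control period).
- grab_frame(name): name is "scene" or "top" or "wrist"; returns a dict with "image" (384x512x3 uint8, red, green, blue), "intrinsics" (3x3 intrinsics, pixels), "rvec" (rotation vector, rad) and "tvec" (3), from world to camera coordinates, as OpenCV has them. Camera axes: x right, y down, z forward; pixel columns grow to the right and rows downward; lengths in m; the calibration is good to about 2 mm. A picture is of the moment at which its call begins. There is no depth.
- sign_off(): hands the job in, once; it reports no verdict.
The state is a dict: "clock": time; "joint_positions": joint angles; "qvel": joint speeds; "tau": joint torques, N m; "tcp_pos": TCP position; "ee_rot": TCP orientation; "wrist_force": force on the tool from outside, world axes, zero at the start; "wrist_torque": the same for the moment, N m; "grip_width": opening from 0.0 (shut) to 1.0 (fully open).
Only numpy, scipy, OpenCV 4.12 (cv2) and the standard library are available. Lean on these libraries where they do the work, as an engineer would, in place of code of your own. Each camera call takes 0.05 s, during which the arm holds its last target.

## Working session

There is one attempt and no reset: what is moved stays moved. The work goes in short steps, Python scripts to look and compute and a shell command to move; the robot and the scene stay as the last step left them, time stands still between calls to the robot, and variables do not carry over. Pictures are saved under pics/ and viewed, and the job is handed in when it is done.

```bash
mkdir -p pics; ls; python3 - <<'E'
from workcell import *
import cv2
print(sense(), grip_point_offset if not callable(grip_point_offset) else grip_point_offset())
for n in ["scene","top","wrist"]:
    f=grab_frame(n); cv2.imwrite(f"pics/{n}0.png",f["image"][:,:,::-1]); print(n,f["intrinsics"],f["rvec"],f["tvec"])
E
```

```text
pics
{'clock': 0.0, 'joint_positions': array([ 1.20950275,  0.59214425,  0.04829781,  1.60985327, -0.03331299,
        0.94269859, -0.0336983 ]), 'qvel': array([ 0.00049855,  0.00126456,  0.0011931 , -0.00027243, -0.0003767 ,
        0.00018062,  0.00116212]), 'tau': array([-1.53713531e-04, -5.48692203e+01,  1.54612429e+00, -1.98121959e+01,
        9.31483519e-03,  8.70151649e-03, -2.26974203e-05]), 'tcp_pos': array([ 0.19174955, -0.69871993,  0.40351073]), 'ee_rot': array([-3.11121828e+00, -4.19209165e-01,  6.66076396e-04]), 'wrist_force': array([-0.39444473,  0.56815509, -0.03403922]), 'wrist_torque': array([-0.01250504, -0.02197869,  0.02754921]), 'grip_width': 1.0032926376619453} 0.1547
scene [[399.29380157   0.         254.78873926]
 [  0.         399.29380157 198.03879058]
 [  0.           0.           1.        ]] [ 2.21569031  1.03966279 -0.38236418] [-0.34755997 -0.24696664  1.43088314]
top [[428.70734372   0.         255.70927959]
 [  0.         428.70734372 193.58988726]
 [  0.           0.           1.        ]] [ 2.11215202 -2.1286956   0.20723792] [0.01471003 0.58839981 1.00524173]
wrist [[333.90412094   0.         257.77143788]
 [  0.         333.90412094 191.96508569]
 [  0.           0.           1.        ]] [-2.30581377  1.75782676  0.26057594] [-0.72269317 -0.03632892  0.37866942]
```

View pics/scene0.png

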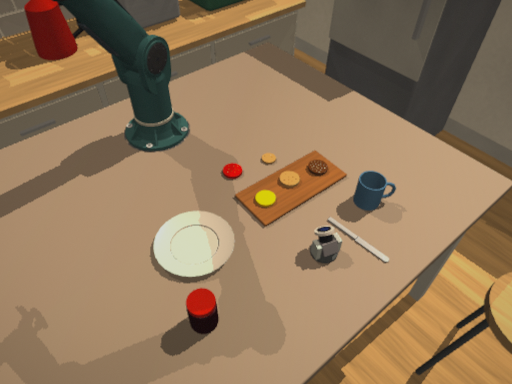

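View pics/top0.png

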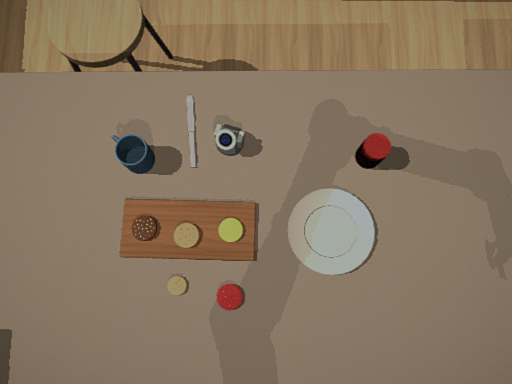

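View pics/wrist0.png

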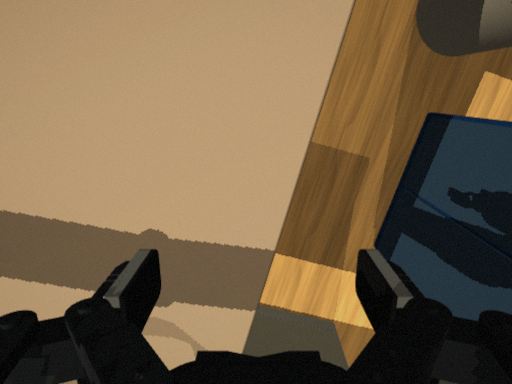

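The top view shows three rusk-like discs: tan on the board at (187,235), a small tan one at (177,285), and a red one at (230,297). The red one is excluded. Of the other two, the one on the board is larger, so it is the plain rusk. The cheese is at (231,230), the seeded rusk at (145,228), the plate at (331,231) and the camera at (228,139). I'll confirm with a crop and measure.

```bash
cat > h.py <<'E'
import numpy as np, cv2
from workcell import *
from scipy.spatial.transform import Rotation as R
def ray(f,uv):
    K=f["intrinsics"];Rm=cv2.Rodrigues(np.array(f["rvec"],float))[0];t=np.array(f["tvec"],float)
    d=Rm.T@np.linalg.inv(K)@np.array([uv[0],uv[1],1.]);return -Rm.T@t,d
def p2w(f,uv,z):
    c,d=ray(f,uv);return c+d*(z-c[2])/d[2]
def w2p(f,P):
    return cv2.projectPoints(np.array(P,float).reshape(-1,3),np.array(f["rvec"],float),np.array(f["tvec"],float),f["intrinsics"],None)[0].reshape(-1,2)
def blob(mask,near):
    n,l,s,c=cv2.connectedComponentsWithStats(mask.astype(np.uint8),connectivity=4)
    i=1+np.argmin([np.hypot(*(c[k]-near)) + (1e3 if s[k,4]<30 else 0) for k in range(1,n)])
    return c[i],s[i],l==i
def save(n,im): cv2.imwrite(f"pics/{n}.png",im[:,:,::-1])
E
python3 - <<'E'
from h import *
f=grab_frame("top");im=f["image"]
save("crop1",cv2.resize(im[80:320,100:260],None,fx=3.6,fy=2.5*1,interpolation=cv2.INTER_CUBIC) if 0 else cv2.resize(im[190:320,100:270],None,fx=4,fy=4,interpolation=cv2.INTER_CUBIC))
save("crop2",cv2.resize(im[80:210,170:300],None,fx=4.5,fy=4.5,interpolation=cv2.INTER_CUBIC))
g=grab_frame("scene")
save("crop3",cv2.resize(g["image"][215:275,290:400],None,fx=7,fy=7,interpolation=cv2.INTER_CUBIC))
for u in [(187,235),(177,285),(145,228),(231,230),(331,231),(122,207),(300,200)]: print(u,im[u[1],u[0]])
# plate corners etc
for n,u,z in [("plain",(187,235),.024),("cheese",(231,230),.022),("seed",(145,228),.024),("plate",(331,231),.012),("lens",(226,140),.078)]: print(n,p2w(f,u,z))
for u in [(125,199.5),(255.5,202),(254,261),(121,257)]: print("board",p2w(f,u,.012))
E
```

```text
(187, 235) [162 142  97]
(177, 285) [161 144 100]
(145, 228) [128 115  87]
(231, 230) [165 170  88]
(331, 231) [165 171 163]
(122, 207) [145 127 107]
(300, 200) [148 145 130]
plain [0.49044719 0.18325773 0.024     ]
cheese [0.50238041 0.07302717 0.022     ]
seed [0.50889327 0.289346   0.024     ]
plate [ 0.49894717 -0.18060028  0.012     ]
lens [0.72089483 0.08304326 0.078     ]
board [0.58441245 0.34705748 0.012     ]
board [0.57526384 0.0107327  0.012     ]
board [0.42509663 0.01566165 0.012     ]
board [0.43764812 0.34965544 0.012     ]
```

View pics/crop1.png

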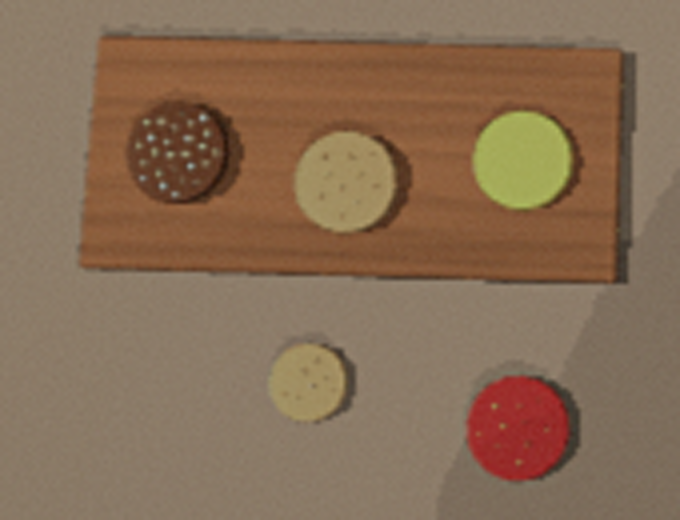

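View pics/crop2.png

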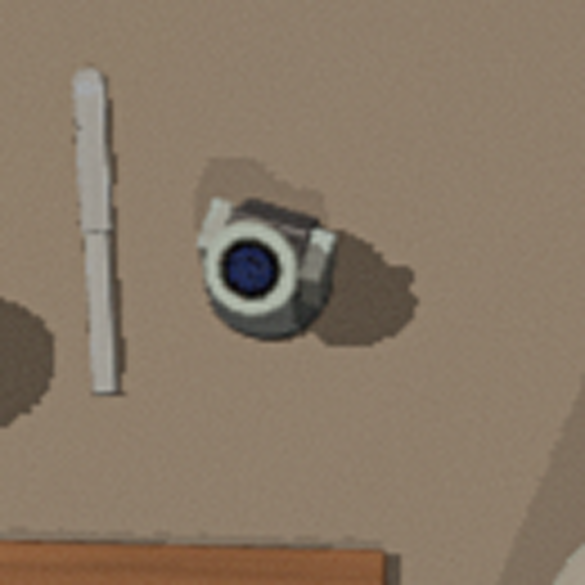

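View pics/crop3.png

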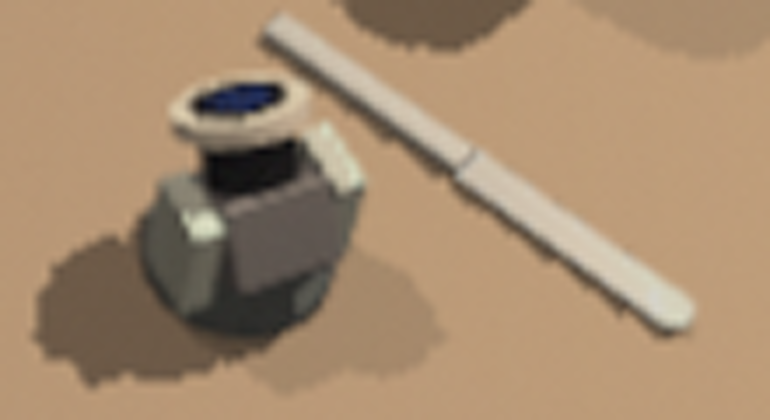

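The crop confirms it: the board's tan rusk is about 25 px across and the stray one about 19 px. The camera's lens centre is at about (226,140), and its cheeks show it is yawed about -13°. Next I'll measure more precisely.

```bash
cat > m.py <<'E'
from h import *
def fitc(f,near,z,half,sel,rad):
    """fit circle at height z: pixels mask -> world contour -> minEnclosing/centroid"""
    im=f["image"].astype(int);m=sel(im)
    yy,xx=np.mgrid[:384,:512];m&=np.hypot(xx-near[0],yy-near[1])<half
    m=cv2.morphologyEx(m.astype(np.uint8),cv2.MORPH_CLOSE,np.ones((5,5)))
    m=cv2.morphologyEx(m,cv2.MORPH_OPEN,np.ones((3,3)))
    c,s,l=blob(m,np.array(near)); cs=cv2.findContours(l.astype(np.uint8),cv2.RETR_EXTERNAL,cv2.CHAIN_APPROX_NONE)[0]
    k=max(cs,key=cv2.contourArea)[:,0]
    el=cv2.fitEllipse(k)
    W=p2w(f,c,z); W2=p2w(f,el[0],z)
    return c,np.round(W[:2],4),np.round(W2[:2],4),np.round(el[1],1),s[4]
E
python3 - <<'E'
from m import *
hs=lambda im:cv2.cvtColor(im.astype(np.uint8),cv2.COLOR_RGB2HSV).astype(int)
f=grab_frame("top");g=grab_frame("scene")
h=hs(f["image"])
for p in [(187,235),(231,230),(140,228),(165,215),(210,225),(331,231),(331,270),(331,290),(290,250)]: print(p,h[p[1],p[0]])
h2=hs(g["image"])
for p in [(289,180),(265,199),(318,165),(278,196),(195,245)]: print("s",p,h2[p[1],p[0]],g["image"][p[1],p[0]])
print(fitc(f,(187,235),.024,20,lambda i:(hs(i)[...,0]>=17)&(hs(i)[...,0]<26)&(hs(i)[...,2]>120),0))
print(fitc(f,(231,230),.022,20,lambda i:(hs(i)[...,0]>=26)&(hs(i)[...,1]>90)&(hs(i)[...,2]>100),0))
print(fitc(f,(145,228),.024,18,lambda i:(hs(i)[...,2]<105)|((hs(i)[...,1]<100)&(hs(i)[...,2]>100)),0))
print(fitc(f,(331,231),.018,60,lambda i:(hs(i)[...,1]<35),0))
print(fitc(f,(226,140),.078,9,lambda i:(hs(i)[...,2]<110)&(hs(i)[...,0]>90),0))
print(fitc(g,(323,230),.078,12,lambda i:(hs(i)[...,2]<150)&(hs(i)[...,0]>90),0))
E
```

```text
(187, 235) [ 21 102 162]
(231, 230) [ 32 123 170]
(140, 228) [ 11 156  93]
(165, 215) [ 13 144 136]
(210, 225) [ 13 147 142]
(331, 231) [ 53  12 171]
(331, 270) [ 56  12 172]
(331, 290) [ 16  64 140]
(290, 250) [ 15  67 125]
s (289, 180) [ 17 162 215] [215 156  78]
s (265, 199) [ 29 243 216] [216 206  10]
s (318, 165) [ 16 125 137] [137 106  70]
s (278, 196) [ 13 185 174] [174 104  48]
s (195, 245) [ 35  35 219] [214 219 189]
(array([185.8187251 , 235.01792829]), array([0.4904, 0.1862]), array([0.4904, 0.1862]), array([23.9, 24.9]), np.int32(502))
(array([230.35181237, 229.445629  ]), array([0.5038, 0.0747]), array([0.5038, 0.0746]), array([23.4, 23.7]), np.int32(469))
(array([146.00510204, 227.77380952]), array([0.5094, 0.2868]), array([0.5095, 0.2869]), array([25.3, 27.7]), np.int32(588))
(array([336.78245264, 232.09332004]), array([ 0.4954, -0.194 ]), array([ 0.4955, -0.1941]), array([72. , 88.3]), np.int32(5015))
(array([225.15306122, 139.19387755]), array([0.723 , 0.0852]), array([0.723 , 0.0852]), array([10. , 10.6]), np.int32(98))
(array([324.06451613, 228.5483871 ]), array([0.7241, 0.081 ]), array([0.7242, 0.0812]), array([3.1, 9. ]), np.int32(31))
```

```bash
python3 - <<'E'
from m import *
hs=lambda im:cv2.cvtColor(im.astype(np.uint8),cv2.COLOR_RGB2HSV).astype(int)
f=grab_frame("top");g=grab_frame("scene")
for t in (40,45,50):
  print(fitc(f,(331,231),.018,60,lambda i:(hs(i)[...,1]<t)&(hs(i)[...,2]>80),0))
print([hs(g["image"])[p[1],p[0]] for p in [(170,225),(225,245),(150,245),(195,280)]])
for t in (70,90):
  print("s",fitc(g,(195,245),.018,60,lambda i:(hs(i)[...,1]<t)&(hs(i)[...,2]>80),0))
print("plain s",fitc(g,(289,179),.024,16,lambda i:(hs(i)[...,0]>=16)&(hs(i)[...,1]<175)&(hs(i)[...,2]>190),0))
print("cheese s",fitc(g,(265,199),.022,16,lambda i:(hs(i)[...,0]>=25)&(hs(i)[...,2]>190),0))
im=cv2.resize(f["image"][180:280,280:380],None,fx=5,fy=5);save("plate",im)
E
```

```text
(array([331.59541724, 231.24914501]), array([ 0.4977, -0.181 ]), array([ 0.4977, -0.1815]), array([83.5, 87.2]), np.int32(5848))
(array([330.872572  , 231.18402545]), array([ 0.4979, -0.1792]), array([ 0.4978, -0.1792]), array([84.8, 87.8]), np.int32(5972))
(array([330.89220758, 231.18838645]), array([ 0.4978, -0.1792]), array([ 0.4978, -0.1792]), array([85., 88.]), np.int32(5993))
[array([ 36,  28, 219]), array([ 17,  68, 207]), array([ 15,  94, 174]), array([17, 86, 86])]
s (array([192.99881348, 243.73089701]), array([ 0.5079, -0.1903]), array([ 0.5078, -0.1903]), array([64.6, 80.9]), np.int32(4214))
s (array([192.44760101, 245.61742424]), array([ 0.5121, -0.1949]), array([ 0.5121, -0.1949]), array([69.2, 85.4]), np.int32(4752))
plain s (array([289.18224299, 177.35046729]), array([0.4925, 0.1798]), array([0.4925, 0.1798]), array([13. , 18.8]), np.int32(214))
cheese s (array([265.13100437, 196.97379913]), array([0.5058, 0.0693]), array([0.5058, 0.0692]), array([14. , 18.7]), np.int32(229))
```

View pics/plate.png

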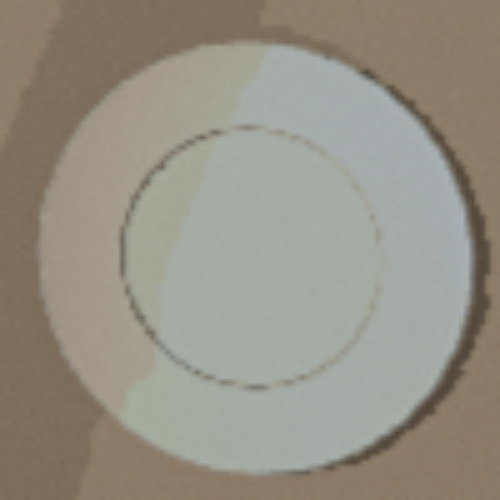

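```bash
cat > d.py <<'E'
from h import *
def Rt(zdir,yang):
    """tool z = zdir, tool y closest to horizontal angle yang (deg)"""
    z=np.array(zdir,float);z/=np.linalg.norm(z);y=np.array([np.cos(np.radians(yang)),np.sin(np.radians(yang)),0])
    y-=z*(y@z);y/=np.linalg.norm(y);return np.c_[np.cross(y,z),y,z]
def delta(pos,Rm,s=None):
    s=s or sense();R0=R.from_rotvec(s["ee_rot"]).as_matrix()
    print("delta_pos mm",np.round(R0.T@(np.array(pos)-s["tcp_pos"])*1e3,1),"dr",np.round(np.degrees(R.from_matrix(R0.T@Rm).as_rotvec()),2))
def st():
    s=sense();print("t",round(s["clock"],2),"tcp",np.round(s["tcp_pos"],4),"F",np.round(s["wrist_force"],1),"grip",round(s["grip_width"],3),"q",np.round(s["joint_positions"],2));R0=R.from_rotvec(s["ee_rot"]).as_matrix();print("z",np.round(R0[:,2],3),"y",np.round(R0[:,1],3));return s
E
python3 - <<'E'
from d import *
f=grab_frame("top")
print(p2w(f,(329.7,230.8),.005),p2w(f,(330.7,230.9),.018))
st();delta([.42,-.18,.40],Rt([0,0,-1],-38)); delta([.40,.184,.40],Rt([0,0,-1],-1.8))
E
```

```text
[ 0.50022367 -0.1785374   0.005     ] [ 0.49857369 -0.17878759  0.018     ]
t 0.5 tcp [ 0.1919 -0.6992  0.4047] F [0.8 0.3 1. ] grip 0.998 q [ 1.21  0.59  0.05  1.61 -0.03  0.94 -0.03]
z [-0.  0. -1.] y [ 0.265 -0.964 -0.   ]
delta_pos mm [ 357.4 -440.3    4.7] dr [ -0.     0.   -36.65]
delta_pos mm [ 434.5 -796.6    4.7] dr [ -0.    -0.   -72.85]
```

```bash
python3 - <<'E'
from d import *
f=grab_frame("wrist");Rm=cv2.Rodrigues(np.array(f["rvec"]))[0];c=-Rm.T@f["tvec"];s=st();R0=R.from_rotvec(s["ee_rot"]).as_matrix()
print("cam in tool",R0.T@(c-s["tcp_pos"]));print("cam axes in tool",R0.T@Rm.T)
delta([.50,-.18,.40],Rt([0,0,-1],-38))
E
python3 -m crank '{"delta_pos":[[434,-419,5],[434,-419,5],[434,-419,5],[434,-419,5],[434,-419,5],[434,-419,5],[434,-419,5],[434,-419,5],[434,-419,5],[434,-419,5],[434,-419,5],[434,-419,5],[434,-419,5],[434,-419,5],[434,-419,5],[434,-419,5]],"dr":[[0,0,-36.6],[0,0,-36.6],[0,0,-36.6],[0,0,-36.6],[0,0,-36.6],[0,0,-36.6],[0,0,-36.6],[0,0,-36.6],[0,0,-36.6],[0,0,-36.6],[0,0,-36.6],[0,0,-36.6],[0,0,-36.6],[0,0,-36.6],[0,0,-36.6],[0,0,-36.6]],"claw":[85,85,85,85,85,85,85,85,85,85,85,85,85,85,85,85]}'
python3 - <<'E'
from d import *
st();f=grab_frame("wrist");save("wrist1",f["image"]);delta([.44,.184,.40],Rt([0,0,-1],-1.8))
print(w2p(f,[[.5,-.1785,.005],[.491,.184,.024]]))
E
```

```text
t 0.55 tcp [ 0.1918 -0.6992  0.4047] F [ 0.6 -0.6  0.1] grip 0.996 q [ 1.21  0.59  0.05  1.61 -0.03  0.94 -0.03]
z [-0. -0. -1.] y [ 0.265 -0.964 -0.   ]
cam in tool [ 0.07408377 -0.00111281  0.03199622]
cam axes in tool [[-7.81356983e-05 -9.57776016e-01 -2.87515387e-01]
 [ 9.99999997e-01 -7.19565847e-05 -3.20588306e-05]
 [ 1.00165538e-05 -2.87515389e-01  9.57776018e-01]]
delta_pos mm [ 434.6 -419.1    4.7] dr [ -0.     0.   -36.65]
clock: 2.15
tcp_pos: [0.4985, -0.1822, 0.3996]
ee_rot: [2.826, 1.371, -0.002]
wrist_force: [-0.1, -1.1, -0.2]
grip_width: 0.995
t 2.15 tcp [ 0.4985 -0.1822  0.3996] F [-0.1 -1.1 -0.2] grip 0.995 q [ 0.43  0.36 -0.22  2.04  0.11  0.75 -0.52]
z [-0.001 -0.001 -1.   ] y [ 0.785 -0.619 -0.   ]
delta_pos mm [ 251.2 -272.7   -0.6] dr [-2.000e-02  5.000e-02 -3.647e+01]
[[ 257.1123311   158.3916485 ]
 [ -30.80014994 -179.00605404]]
```

View pics/wrist1.png

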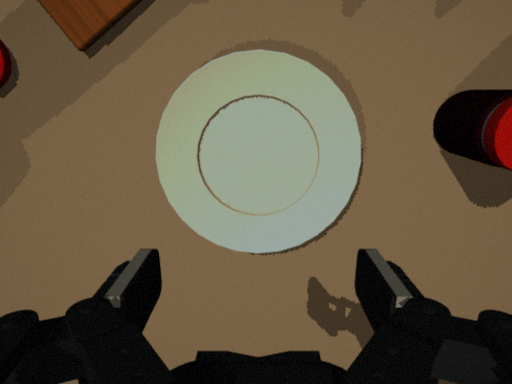

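The plate floor ring spans x 198–319 and y 95–215, so its centre is at about (258.5,155). That agrees with the top view to a few mm. Next I'll hover over the plain rusk.

```bash
python3 - <<'E'
from d import *
f=grab_frame("wrist");
q=[p2w(f,u,.005) for u in [(198,155),(319,155),(258.5,95),(258.5,215)]];print(np.round(q,4),(q[0]+q[1])/2,(q[2]+q[3])/2)
E
python3 -m crank '{"delta_pos":[[251,-273,0],[251,-273,0],[251,-273,0],[251,-273,0],[251,-273,0],[251,-273,0],[251,-273,0],[251,-273,0],[251,-273,0],[251,-273,0],[251,-273,0]],"dr":[[0,0,-36.5],[0,0,-36.5],[0,0,-36.5],[0,0,-36.5],[0,0,-36.5],[0,0,-36.5],[0,0,-36.5],[0,0,-36.5],[0,0,-36.5],[0,0,-36.5],[0,0,-36.5]],"claw":[85,85,85,85,85,85,85,85,85,85,85]}'
python3 - <<'E'
from d import *
st();f=grab_frame("wrist");save("wrist2",f["image"])
print(w2p(f,[[.49,.184,.024],[.505,.072,.022],[.5095,.287,.024]]))
E
```

```text
[[ 0.4515 -0.1353  0.005 ]
 [ 0.5558 -0.2175  0.005 ]
 [ 0.5428 -0.1267  0.005 ]
 [ 0.4602 -0.2316  0.005 ]] [ 0.50362784 -0.17638931  0.005     ] [ 0.50146301 -0.17913564  0.005     ]
clock: 3.35
tcp_pos: [0.4397, 0.1837, 0.3994]
ee_rot: [2.255, 2.187, -0.002]
wrist_force: [-0.1, 0.1, -0.6]
grip_width: 0.994
t 3.35 tcp [0.4397 0.1837 0.3994] F [-0.1  0.1 -0.6] grip 0.994 q [-0.1   0.32 -0.48  2.14  0.22  0.72 -0.76]
z [-0.001 -0.001 -1.   ] y [ 1.    -0.031 -0.001]
[[305.46404761 163.5886283 ]
 [317.25393777 258.4552519 ]
 [326.98305873  57.41982285]]
```

View pics/wrist2.png

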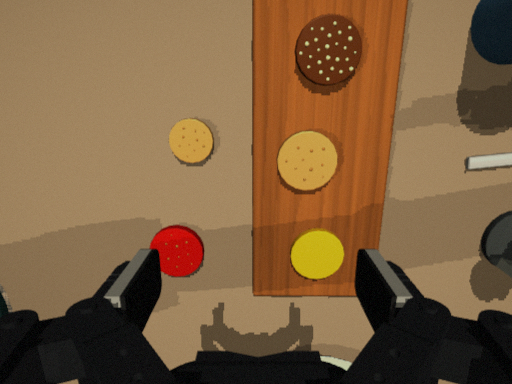

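Left to right, the wrist view shows the stray small rusk (191,141), the red one (177,251), the seeded rusk (329,50), the plain rusk (307,160) and the cheese (317,254). I'll get positions from this view.

```bash
python3 - <<'E'
from m import *
from d import delta,Rt,st
hs=lambda im:cv2.cvtColor(im.astype(np.uint8),cv2.COLOR_RGB2HSV).astype(int)
f=grab_frame("wrist")
h=hs(f["image"]);print([h[p[1],p[0]] for p in [(307,170),(317,254),(310,60),(290,110),(370,60)]])
print(fitc(f,(307,160),.024,38,lambda i:(hs(i)[...,0]>=16)&(hs(i)[...,2]>150),0))
print(fitc(f,(317,254),.022,38,lambda i:(hs(i)[...,0]>=24)&(hs(i)[...,1]>200),0))
# seeded: fit manual top ellipse extents
for u in [(307.5,160),(317.5,254),(329,50)]: print(u,p2w(f,u,.024))
save("w2c",cv2.resize(f["image"][0:110,270:390],None,fx=5,fy=5))
E
```

```text
[array([ 20, 167, 202]), array([ 27, 231, 200]), array([ 10, 195,  98]), array([ 13, 203, 171]), array([ 13, 199, 176])]
(array([307.08938148, 160.01001073]), array([0.4917, 0.1878]), array([0.4917, 0.1878]), array([57.5, 60.1]), np.int32(2797))
(array([316.90762241, 254.24078748]), array([0.5045, 0.0774]), array([0.5045, 0.0774]), array([46.8, 52. ]), np.int32(1981))
(307.5, 160) [0.49214668 0.18775298 0.024     ]
(317.5, 254) [0.50482926 0.07870601 0.024     ]
(329, 50) [0.51132519 0.29353157 0.024     ]
```

View pics/w2c.png

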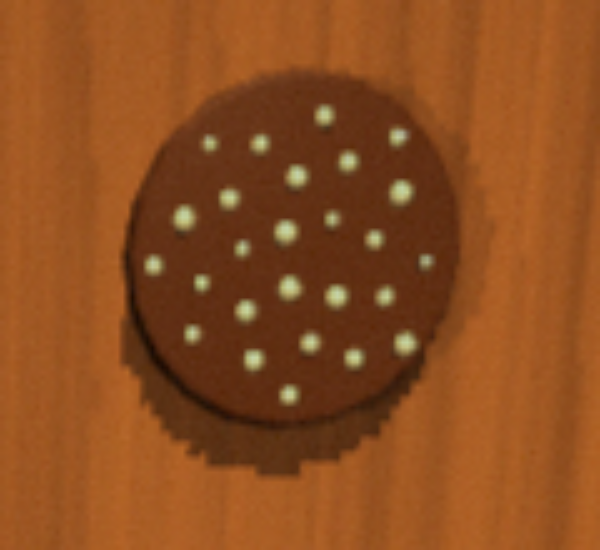

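```bash
python3 - <<'E'
from d import *
delta([.492,.186,.22],Rt([0,0,-1],-1.8))
E
python3 -m crank '{"delta_pos":[[2,52,30],[2,52,80],[2,52,130],[2,52,179],[2,52,179],[2,52,179]],"dr":[[0,0,0],[0,0,0],[0,0,0],[0,0,0],[0,0,0],[0,0,0]],"claw":[85,85,85,85,85,85]}'
python3 - <<'E'
from d import *
st();f=grab_frame("wrist");save("wrist3",f["image"]);save("scene3",cv2.resize(grab_frame("scene")["image"][100:260,180:380],None,fx=4,fy=3.7))
print(w2p(f,[[.492,.186,.024]]))
E
```

```text
delta_pos mm [  4.   52.3 179.5] dr [-0.02  0.06  0.04]
clock: 4.05
tcp_pos: [0.4912, 0.1855, 0.2201]
ee_rot: [-2.252, -2.19, 0.005]
wrist_force: [0.6, -0.3, 0.9]
grip_width: 0.999
t 4.05 tcp [0.4912 0.1855 0.2201] F [ 0.6 -0.3  0.9] grip 0.999 q [-0.24  0.65 -0.28  2.16  0.46  0.39 -0.93]
z [-0.003 -0.002 -1.   ] y [ 1.    -0.028 -0.002]
[[259.27232675 235.67202853]]
```

View pics/wrist3.png

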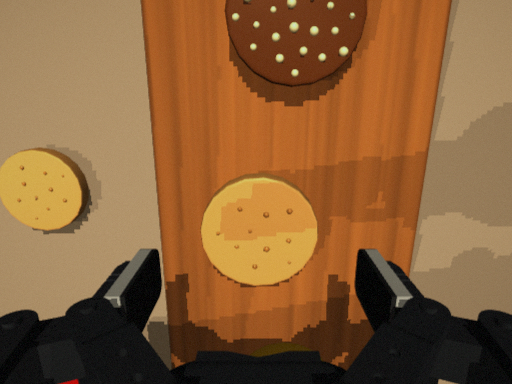

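View pics/scene3.png

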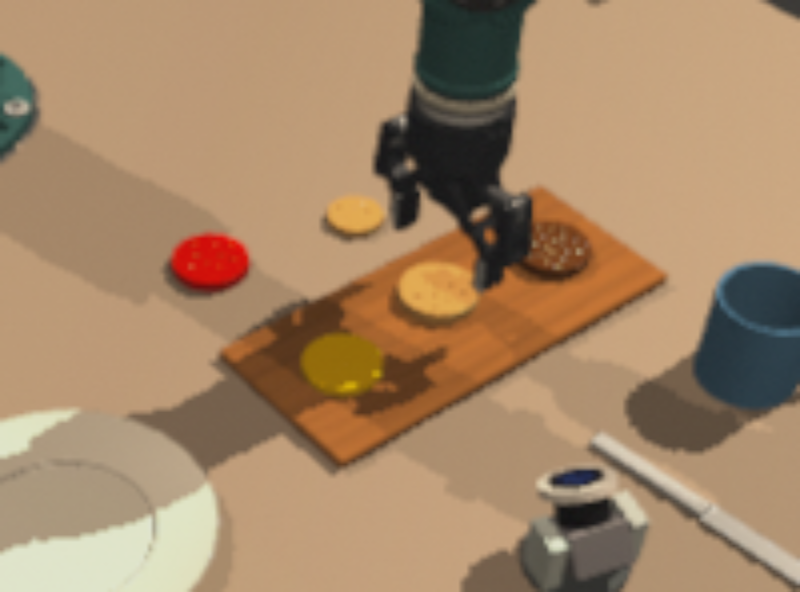

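The rusk is at (260,231), centred between the fingers at x 158 and 357 and about 2 mm ahead of my estimate. I'll nudge +2 mm in tool x and descend.

```bash

python3 -m crank '{"delta_pos":[[2,0,10],[2,0,20],[2,0,28],[2,0,34],[2,0,34]],"dr":[[0,0,0],[0,0,0],[0,0,0],[0,0,0],[0,0,0]],"claw":[85,85,85,70,70]}'
python3 - <<'E'
from d import *
st();f=grab_frame("wrist");save("wrist4",f["image"])
print(w2p(f,[[.492,.188,.024]]))
E
```

```text
clock: 4.65
tcp_pos: [0.491, 0.1882, 0.1858]
ee_rot: [-2.251, -2.191, 0.003]
wrist_force: [-0.6, -0.6, -0.2]
grip_width: 0.818
t 4.65 tcp [0.491  0.1882 0.1858] F [-0.6 -0.6 -0.2] grip 0.818 q [-0.29  0.71 -0.23  2.17  0.5   0.31 -0.97]
z [-0.001 -0.001 -1.   ] y [ 1.    -0.027 -0.001]
[[259.55238901 269.89232652]]
```

View pics/wrist4.png

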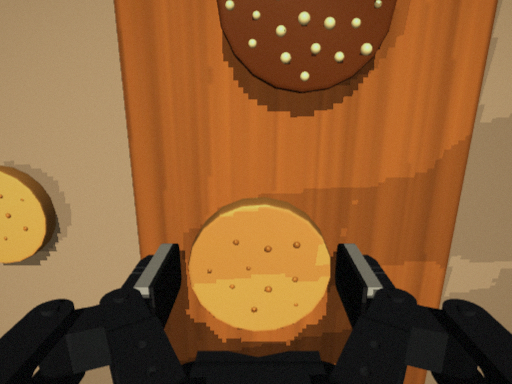

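```bash

python3 -m crank '{"delta_pos":[[0,0,2],[0,0,4],[0,0,4]],"dr":[[0,0,0],[0,0,0],[0,0,0]],"claw":[70,70,70]}'
python3 -m crank '{"delta_pos":[[0,0,0],[0,0,0],[0,0,0],[0,0,0],[0,0,0]],"dr":[[0,0,0],[0,0,0],[0,0,0],[0,0,0],[0,0,0]],"claw":[62,54,50,50,50]}'
python3 - <<'E'
from d import *
st();f=grab_frame("wrist");save("wrist5",f["image"])
E
```

```text
clock: 5.0
tcp_pos: [0.4913, 0.1883, 0.1826]
ee_rot: [-2.251, -2.191, 0.0]
wrist_force: [-0.3, -0.3, -0.3]
grip_width: 0.816
clock: 5.5
tcp_pos: [0.4912, 0.1883, 0.1835]
ee_rot: [2.251, 2.191, 0.0]
wrist_force: [-0.2, -0.4, 6.7]
grip_width: 0.721
t 5.5 tcp [0.4912 0.1883 0.1835] F [-0.2 -0.4  6.7] grip 0.721 q [-0.29  0.72 -0.22  2.17  0.5   0.31 -0.97]
z [ 0. -0. -1.] y [ 1.    -0.027  0.   ]
```

View pics/wrist5.png

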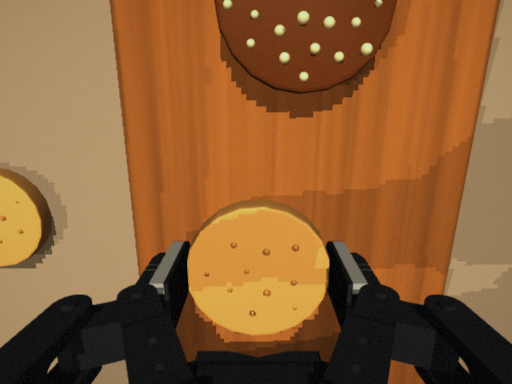

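```bash

python3 -m crank '{"delta_pos":[[0,0,-2],[0,0,-5],[0,0,-20],[0,0,-50],[0,0,-80],[0,0,-80]],"dr":[[0,0,0],[0,0,0],[0,0,0],[0,0,0],[0,0,0],[0,0,0]],"claw":[50,50,50,50,50,50]}'
python3 - <<'E'
from d import *
st();f=grab_frame("wrist");save("wrist6",f["image"])
delta([.5,-.179,.265],Rt([0,0,-1],-38))
E
```

```text
clock: 6.15
tcp_pos: [0.4925, 0.1888, 0.2659]
ee_rot: [2.25, 2.189, 0.01]
wrist_force: [0.5, -0.2, 0.6]
grip_width: 0.718
t 6.15 tcp [0.4925 0.1888 0.2659] F [ 0.5 -0.2  0.6] grip 0.718 q [-0.19  0.58 -0.35  2.14  0.42  0.48 -0.89]
z [ 0.006  0.003 -1.   ] y [ 1.    -0.028  0.006]
delta_pos mm [-367.1   18.1   -1.2] dr [ 0.17 -0.18 36.42]
```

View pics/wrist6.png

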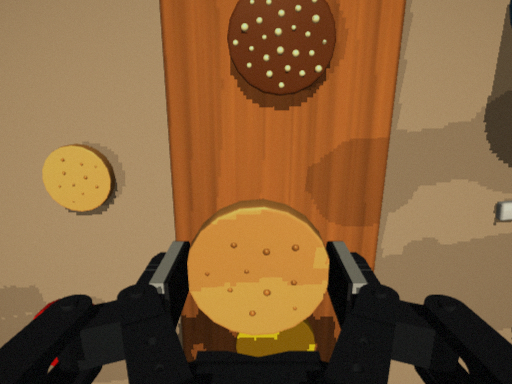

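```bash
python3 - <<'E'
from m import *
hs=lambda im:cv2.cvtColor(im.astype(np.uint8),cv2.COLOR_RGB2HSV).astype(int)
f=grab_frame("wrist");s=sense();R0=R.from_rotvec(s["ee_rot"]).as_matrix()
z=s["tcp_pos"][2]-.159
r=fitc(f,(258,268),z,75,lambda i:(hs(i)[...,0]>=17)&(hs(i)[...,0]<26)&(hs(i)[...,2]>120),0);print(r)
print("tool xy offset mm",(R0.T@(np.r_[r[2],z]-s["tcp_pos"]))*1e3)
for u in [(258.5,204),(258.5,334)]: print((R0.T@(p2w(f,u,z)-s["tcp_pos"]))*1e3)
E
python3 -m crank '{"delta_pos":[[-367,18,-1],[-367,18,-1],[-367,18,-1],[-367,18,-1],[-367,18,-1],[-367,18,-1],[-367,18,-1],[-367,18,-1],[-367,18,-1],[-367,18,-1],[-367,18,-1],[-367,18,-1]],"dr":[[0,0,36.4],[0,0,36.4],[0,0,36.4],[0,0,36.4],[0,0,36.4],[0,0,36.4],[0,0,36.4],[0,0,36.4],[0,0,36.4],[0,0,36.4],[0,0,36.4],[0,0,36.4]],"claw":[50,50,50,50,50,50,50,50,50,50,50,50]}'
python3 - <<'E'
from d import *
st();f=grab_frame("wrist");save("wrist7",f["image"])
delta([.5,-.179,.20],Rt([0,0,-1],-38));print(w2p(f,[.5,-.179,.005]))
E
```

```text
(array([258.55445612, 272.88733452]), array([0.4934, 0.1882]), array([0.4934, 0.1882]), array([134.5, 138.6]), np.int32(14654))
tool xy offset mm [8.93084958e-02 1.63868390e+00 1.59002558e+02]
[ 31.51375069   1.62780598 159.02080046]
[-31.48411762   1.65731155 158.98424009]
clock: 7.45
tcp_pos: [0.4995, -0.177, 0.2634]
ee_rot: [-2.819, -1.383, 0.0]
wrist_force: [-0.0, -0.4, -0.4]
grip_width: 0.718
t 7.45 tcp [ 0.4995 -0.177   0.2634] F [-0.  -0.4 -0.4] grip 0.718 q [ 0.44  0.58 -0.25  2.14  0.3   0.46 -0.7 ]
z [-0.001  0.001 -1.   ] y [ 0.791 -0.612 -0.001]
delta_pos mm [-1.2  1.5 63.6] dr [-0.05 -0.02  0.24]
[[261.01570715 202.69273104]]
```

View pics/wrist7.png

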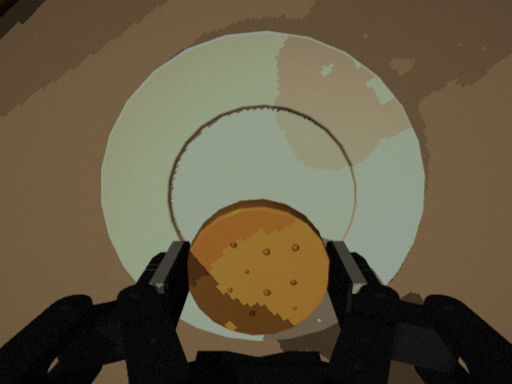

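```bash
python3 - <<'E'
from d import *
f=grab_frame("wrist");s=sense();R0=R.from_rotvec(s["ee_rot"]).as_matrix()
for u in [(262.5,106),(169,192),(356,192),(214,254)]: print((R0.T@(p2w(f,u,.005)-s["tcp_pos"]))*1e3)
for u in [(265,31),(101,185),(425,185)]: print("rim",(R0.T@(p2w(f,u,.018)-s["tcp_pos"]))*1e3)
E
```

```text
[ 65.84121702   2.48762226 258.66703693]
[  6.74163561 -63.51957305 258.68910465]
[  6.8154073   68.99172255 258.61453918]
[-41.81993116 -33.43425756 258.65977619]
rim [108.77685384   3.58162682 245.67737759]
rim [  15.47435142 -104.70383347  245.71451177]
rim [ 15.59083914 110.36610468 245.59348887]
```

```bash

python3 -m crank '{"delta_pos":[[-0.5,1,30],[-0.5,1,60],[-0.5,1,75],[-0.5,1,80],[-0.5,1,83],[-0.5,1,84],[-0.5,1,84]],"dr":[[0,0,0],[0,0,0],[0,0,0],[0,0,0],[0,0,0],[0,0,0],[0,0,0]],"claw":[50,50,50,50,50,50,50]}'
python3 - <<'E'
from d import *
st()
E
```

```text
clock: 8.25
tcp_pos: [0.5002, -0.1801, 0.1804]
ee_rot: [2.822, 1.378, 0.002]
wrist_force: [0.1, 0.1, -0.2]
grip_width: 0.716
t 8.25 tcp [ 0.5002 -0.1801  0.1804] F [ 0.1  0.1 -0.2] grip 0.716 q [ 0.37  0.72 -0.16  2.16  0.37  0.29 -0.76]
z [ 0.001 -0.    -1.   ] y [ 0.789 -0.615  0.001]
```

```bash

python3 -m crank '{"delta_pos":[[0,0,1],[0,0,2],[0,0,2]],"dr":[[0,0,0],[0,0,0],[0,0,0]],"claw":[50,50,50]}'
python3 -m crank '{"delta_pos":[[0,0,1],[0,0,2],[0,0,2]],"dr":[[0,0,0],[0,0,0],[0,0,0]],"claw":[50,50,50]}'

```

```text
clock: 8.55
tcp_pos: [0.4999, -0.1802, 0.1779]
ee_rot: [2.823, 1.378, 0.001]
wrist_force: [-0.3, 0.4, -0.1]
grip_width: 0.714
clock: 8.85
tcp_pos: [0.4999, -0.1801, 0.1765]
ee_rot: [2.823, 1.378, -0.0]
wrist_force: [-1.7, 0.7, 7.9]
grip_width: 0.716
```

```bash

python3 -m crank '{"delta_pos":[[0,0,-0.5],[0,0,-1],[0,0,-1],[0,0,-1],[0,0,-1]],"dr":[[0,0,0],[0,0,0],[0,0,0],[0,0,0],[0,0,0]],"claw":[66,70,76,80,80]}'
python3 -m crank '{"delta_pos":[[0,0,-10],[0,0,-40],[0,0,-85],[0,0,-85]],"dr":[[0,0,0],[0,0,0],[0,0,0],[0,0,0]],"claw":[80,85,85,85]}'
python3 - <<'E'
from d import *
st();f=grab_frame("wrist");save("wrist8",f["image"])
delta([.504,.077,.263],Rt([0,0,-1],-1.8));
E
```

```text
clock: 9.35
tcp_pos: [0.4998, -0.1801, 0.1766]
ee_rot: [-2.823, -1.378, 0.0]
wrist_force: [-0.2, -0.4, 0.0]
grip_width: 0.939
clock: 9.75
tcp_pos: [0.5017, -0.1806, 0.2667]
ee_rot: [2.818, 1.375, 0.011]
wrist_force: [0.6, -0.6, -0.1]
grip_width: 0.997
t 9.75 tcp [ 0.5017 -0.1806  0.2667] F [ 0.6 -0.6 -0.1] grip 0.997 q [ 0.45  0.57 -0.26  2.13  0.31  0.46 -0.71]
z [ 0.009 -0.003 -1.   ] y [ 0.788 -0.615  0.009]
delta_pos mm [ 204.9 -156.     1.3] dr [ 3.800e-01 -3.000e-02 -3.618e+01]
```

View pics/wrist8.png

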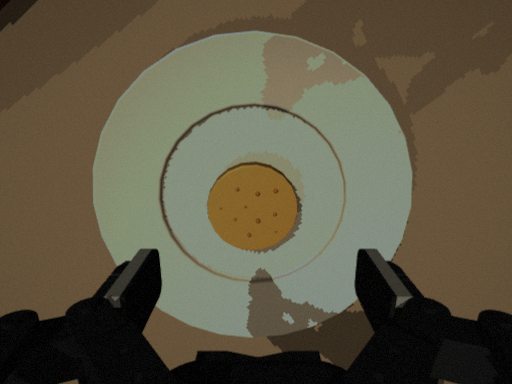

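The plain rusk lies on the plate at (252,207), inside the ring (x 160–345, y 104–281). I'll check the centring numerically and carry on to the cheese.

```bash
python3 - <<'E'
from d import *
f=grab_frame("wrist")
q=[p2w(f,u,.005)*1e3 for u in [(160,190),(345,190),(252.5,104),(252.5,281)]];print(np.round((q[0]+q[1])/2,1),np.round((q[2]+q[3])/2,1))
q=[p2w(f,u,.017)*1e3 for u in [(207,207),(298,207),(252.5,163.5),(252.5,252.5)]];print(np.round((q[0]+q[1])/2,1),np.round((q[2]+q[3])/2,1))
E
python3 -m crank '{"delta_pos":[[205,-156,1],[205,-156,1],[205,-156,1],[205,-156,1],[205,-156,1],[205,-156,1],[205,-156,1],[205,-156,1]],"dr":[[0,0,-36.2],[0,0,-36.2],[0,0,-36.2],[0,0,-36.2],[0,0,-36.2],[0,0,-36.2],[0,0,-36.2],[0,0,-36.2]],"claw":[85,85,85,85,85,85,85,85]}'
python3 - <<'E'
from d import *
st();f=grab_frame("wrist");save("wrist9",f["image"])
delta([.504,.077,.22],Rt([0,0,-1],-1.8));
E
```

```text
[ 504.1 -172.5    5. ] [ 499.6 -178.     5. ]
[ 498.8 -179.3   17. ] [ 497.5 -180.8   17. ]
clock: 10.65
tcp_pos: [0.5024, 0.076, 0.2598]
ee_rot: [-2.257, -2.185, 0.005]
wrist_force: [-0.3, -0.8, -0.4]
grip_width: 0.995
t 10.65 tcp [0.5024 0.076  0.2598] F [-0.3 -0.8 -0.4] grip 0.995 q [ 0.03  0.58 -0.37  2.18  0.46  0.46 -0.73]
z [-0.003 -0.002 -1.   ] y [ 0.999 -0.032 -0.003]
delta_pos mm [ 1.8  1.5 39.9] dr [-0.13  0.13 -0.13]
```

View pics/wrist9.png

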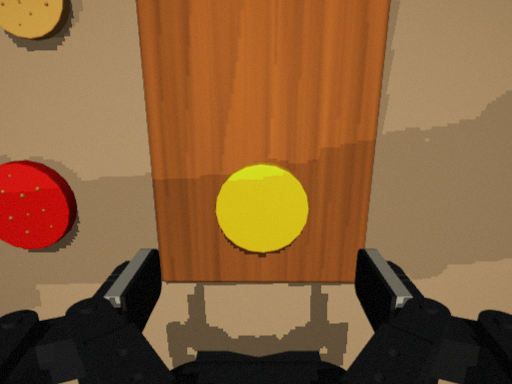

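The cheese is at (262,208).

```bash
python3 - <<'E'
from m import *
hs=lambda im:cv2.cvtColor(im.astype(np.uint8),cv2.COLOR_RGB2HSV).astype(int)
f=grab_frame("wrist");s=sense();R0=R.from_rotvec(s["ee_rot"]).as_matrix()
r=fitc(f,(262,208),.022,70,lambda i:(hs(i)[...,0]>=25)&(hs(i)[...,1]>200)&(hs(i)[...,2]>80),0);print(r)
print("tool off mm",(R0.T@(np.r_[r[2],.022]-s["tcp_pos"]))*1e3)
E
```

```text
(array([261.43256711, 206.30686385]), array([0.505 , 0.0776]), array([0.505 , 0.0776]), array([85.6, 90.7]), np.int32(6221))
tool off mm [  3.07071604   2.65903028 238.06828334]
```

```bash

python3 -m crank '{"delta_pos":[[2.5,1.5,25],[2.5,1.5,50],[2.5,1.5,65],[2.5,1.5,73],[2.5,1.5,74],[2.5,1.5,74]],"dr":[[0,0,0],[0,0,0],[0,0,0],[0,0,0],[0,0,0],[0,0,0]],"claw":[85,85,80,74,70,70]}'
python3 - <<'E'
from d import *
st();f=grab_frame("wrist");save("wrist10",f["image"])
E
```

```text
clock: 11.35
tcp_pos: [0.5047, 0.0792, 0.1869]
ee_rot: [2.256, 2.185, -0.0]
wrist_force: [-0.2, 0.4, -0.0]
grip_width: 0.818
t 11.35 tcp [0.5047 0.0792 0.1869] F [-0.2  0.4 -0. ] grip 0.818 q [-0.07  0.7  -0.24  2.2   0.56  0.29 -0.82]
z [ 0. -0. -1.] y [ 0.999 -0.032  0.   ]
```

View pics/wrist10.png

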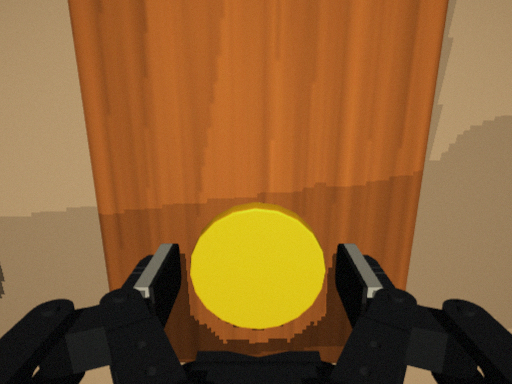

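```bash

python3 -m crank '{"delta_pos":[[0,0,1.5],[0,0,1.5],[0,0,1.5],[0,0,1.5],[0,0,1.5],[0,0,1.5]],"dr":[[0,0,0],[0,0,0],[0,0,0],[0,0,0],[0,0,0],[0,0,0]],"claw":[66,60,50,48,48,48]}'
python3 -m crank '{"delta_pos":[[0,0,-2],[0,0,-5],[0,0,-20],[0,0,-50],[0,0,-80],[0,0,-80]],"dr":[[0,0,0],[0,0,0],[0,0,0],[0,0,0],[0,0,0],[0,0,0]],"claw":[48,48,48,48,48,48]}'
python3 - <<'E'
from d import *
st();f=grab_frame("wrist");save("wrist11",f["image"])
delta([.4998,-.1801,.265],Rt([0,0,-1],-38))
E
```

```text
clock: 12.0
tcp_pos: [0.5048, 0.08, 0.1867]
ee_rot: [2.254, 2.186, 0.002]
wrist_force: [-1.0, 0.0, 9.2]
grip_width: 0.679
clock: 12.6
tcp_pos: [0.5057, 0.0803, 0.2684]
ee_rot: [2.253, 2.185, 0.009]
wrist_force: [0.2, 0.8, -0.9]
grip_width: 0.678
t 12.6 tcp [0.5057 0.0803 0.2684] F [ 0.2  0.8 -0.9] grip 0.678 q [ 0.04  0.57 -0.39  2.17  0.46  0.47 -0.73]
z [ 0.006  0.002 -1.   ] y [ 0.999 -0.031  0.006]
delta_pos mm [-260.1    2.8    1.6] dr [ 0.2  -0.14 36.21]
```

View pics/wrist11.png

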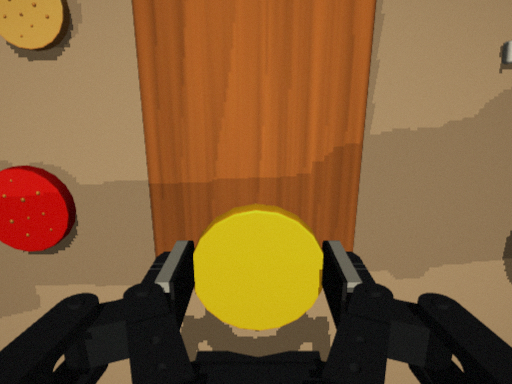

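```bash
python3 - <<'E'
from m import *
hs=lambda im:cv2.cvtColor(im.astype(np.uint8),cv2.COLOR_RGB2HSV).astype(int)
f=grab_frame("wrist");s=sense();R0=R.from_rotvec(s["ee_rot"]).as_matrix()
z=s["tcp_pos"][2]-.162
r=fitc(f,(258,268),z,75,lambda i:(hs(i)[...,0]>=25)&(hs(i)[...,0]<36)&(hs(i)[...,2]>80)&(hs(i)[...,1]>150),0);print(r)
print("tool xy offset mm",(R0.T@(np.r_[r[2],z]-s["tcp_pos"]))*1e3)
E
python3 -m crank '{"delta_pos":[[-260,3,1],[-260,3,1],[-260,3,1],[-260,3,1],[-260,3,1],[-260,3,1],[-260,3,1],[-260,3,1],[-260,3,1],[-260,3,1],[-260,3,1]],"dr":[[0,0,36.2],[0,0,36.2],[0,0,36.2],[0,0,36.2],[0,0,36.2],[0,0,36.2],[0,0,36.2],[0,0,36.2],[0,0,36.2],[0,0,36.2],[0,0,36.2]],"claw":[48,48,48,48,48,48,48,48,48,48,48]}'
python3 - <<'E'
from d import *
st();f=grab_frame("wrist");save("wrist12",f["image"])
delta([.4998,-.1801,.195],Rt([0,0,-1],-38))
E
```

```text
(array([257.48895615, 269.36992801]), array([0.5061, 0.0796]), array([0.5061, 0.0796]), array([117.9, 130. ]), np.int32(12224))
tool xy offset mm [-1.18979849e-01  1.30478318e+00  1.62001951e+02]
clock: 13.8
tcp_pos: [0.4998, -0.1785, 0.2642]
ee_rot: [-2.821, -1.382, -0.0]
wrist_force: [-0.0, -0.2, -1.0]
grip_width: 0.677
t 13.8 tcp [ 0.4998 -0.1785  0.2642] F [-0.  -0.2 -1. ] grip 0.677 q [ 0.45  0.58 -0.26  2.14  0.32  0.47 -0.72]
z [-0.     0.001 -1.   ] y [ 0.79  -0.613 -0.   ]
delta_pos mm [-1.   0.8 69.2] dr [-0.01 -0.02  0.17]
```

View pics/wrist12.png

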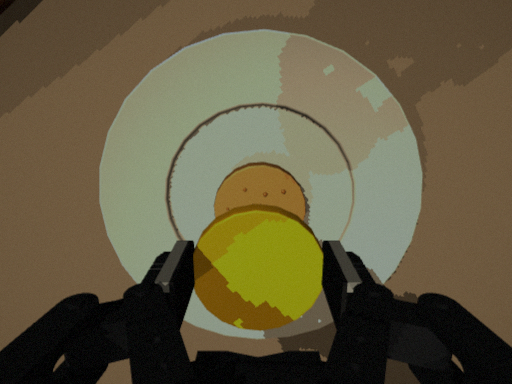

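```bash

python3 -m crank '{"delta_pos":[[-1,0.8,30],[-1,0.8,55],[-1,0.8,66],[-1,0.8,70],[-1,0.8,72],[-1,0.8,72]],"dr":[[0,0,0],[0,0,0],[0,0,0],[0,0,0],[0,0,0],[0,0,0]],"claw":[48,48,48,48,48,48]}'
python3 - <<'E'
from d import *
st();f=grab_frame("wrist");save("wrist13",f["image"])
delta([.4998,-.1801,.191],Rt([0,0,-1],-38))
E
```

```text
clock: 14.45
tcp_pos: [0.4999, -0.1813, 0.1927]
ee_rot: [2.822, 1.378, 0.001]
wrist_force: [0.2, 1.4, 0.1]
grip_width: 0.68
t 14.45 tcp [ 0.4999 -0.1813  0.1927] F [0.2 1.4 0.1] grip 0.68 q [ 0.39  0.7  -0.18  2.16  0.38  0.32 -0.77]
z [ 0.001 -0.    -1.   ] y [ 0.789 -0.615  0.001]
delta_pos mm [ 0.9 -0.9  1.9] dr [ 0.07 -0.03  0.04]
```

View pics/wrist13.png

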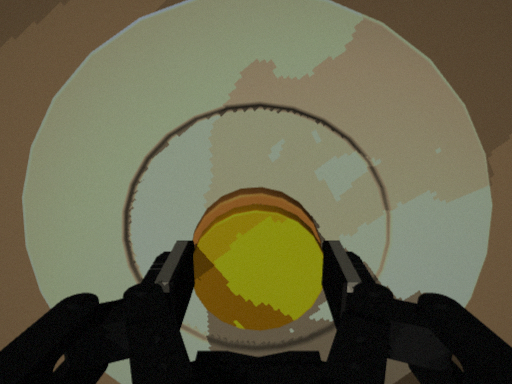

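```bash

python3 -m crank '{"delta_pos":[[0.5,-0.5,1],[0.5,-0.5,2],[0.5,-0.5,2]],"dr":[[0,0,0],[0,0,0],[0,0,0]],"claw":[48,48,48]}'
python3 -m crank '{"delta_pos":[[0,0,1],[0,0,1],[0,0,1]],"dr":[[0,0,0],[0,0,0],[0,0,0]],"claw":[48,48,48]}'

```

```text
clock: 14.8
tcp_pos: [0.4998, -0.1807, 0.1918]
ee_rot: [2.822, 1.378, 0.001]
wrist_force: [-1.6, 0.8, 10.1]
grip_width: 0.682
clock: 15.1
tcp_pos: [0.4998, -0.1806, 0.1917]
ee_rot: [2.821, 1.377, 0.001]
wrist_force: [-1.7, 0.9, 18.1]
grip_width: 0.679
```

```bash

python3 -m crank '{"delta_pos":[[0,0,-1.5],[0,0,-2],[0,0,-2],[0,0,-2],[0,0,-2]],"dr":[[0,0,0],[0,0,0],[0,0,0],[0,0,0],[0,0,0]],"claw":[60,66,72,78,80]}'
python3 -m crank '{"delta_pos":[[0,0,-10],[0,0,-40],[0,0,-75],[0,0,-75]],"dr":[[0,0,0],[0,0,0],[0,0,0],[0,0,0]],"claw":[80,85,85,85]}'
python3 - <<'E'
from d import *
st();f=grab_frame("wrist");save("wrist14",f["image"])
delta([.511,.288,.263],Rt([0,0,-1],-1.8));
E
```

```text
clock: 15.6
tcp_pos: [0.4994, -0.1806, 0.191]
ee_rot: [-2.823, -1.378, 0.0]
wrist_force: [1.2, -0.0, 0.1]
grip_width: 0.939
clock: 16.0
tcp_pos: [0.501, -0.181, 0.2703]
ee_rot: [2.819, 1.375, 0.009]
wrist_force: [1.0, -0.5, -0.3]
grip_width: 0.994
t 16.0 tcp [ 0.501  -0.181   0.2703] F [ 1.  -0.5 -0.3] grip 0.994 q [ 0.46  0.57 -0.27  2.13  0.32  0.47 -0.72]
z [ 0.008 -0.002 -1.   ] y [ 0.788 -0.615  0.007]
delta_pos mm [ 376.2 -280.1    5. ] dr [ 3.000e-01 -2.000e-02 -3.618e+01]
```

View pics/wrist14.png

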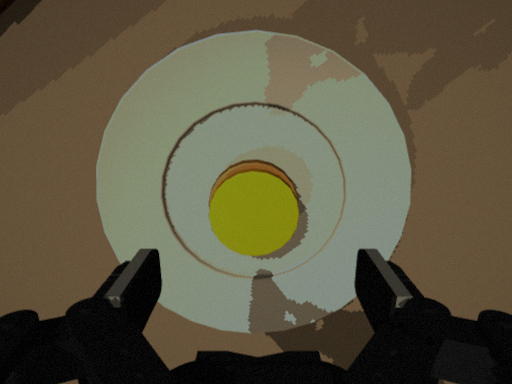

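Cheese sits on the rusk at (254,214), concentric. Now the seeded rusk.

```bash

python3 -m crank '{"delta_pos":[[376,-280,5],[376,-280,5],[376,-280,5],[376,-280,5],[376,-280,5],[376,-280,5],[376,-280,5],[376,-280,5],[376,-280,5],[376,-280,5],[376,-280,5],[376,-280,5],[376,-280,5]],"dr":[[0,0,-36.2],[0,0,-36.2],[0,0,-36.2],[0,0,-36.2],[0,0,-36.2],[0,0,-36.2],[0,0,-36.2],[0,0,-36.2],[0,0,-36.2],[0,0,-36.2],[0,0,-36.2],[0,0,-36.2],[0,0,-36.2]],"claw":[85,85,85,85,85,85,85,85,85,85,85,85,85]}'
python3 - <<'E'
from d import *
st();f=grab_frame("wrist");save("wrist15",f["image"])
t=grab_frame("top");save("top15",cv2.resize(t["image"][170:290,100:400],None,fx=2.6,fy=2.6))
for u in [(258,160)]: print(p2w(f,u,.024))
E
```

```text
clock: 17.35
tcp_pos: [0.5101, 0.2852, 0.2604]
ee_rot: [2.258, 2.183, -0.006]
wrist_force: [-0.7, 0.3, 0.0]
grip_width: 0.993
t 17.35 tcp [0.5101 0.2852 0.2604] F [-0.7  0.3  0. ] grip 0.993 q [-0.32  0.64 -0.37  2.01  0.42  0.56 -1.02]
z [-0.002 -0.003 -1.   ] y [ 0.999 -0.034 -0.002]
[0.51149644 0.31820266 0.024     ]
```

View pics/wrist15.png

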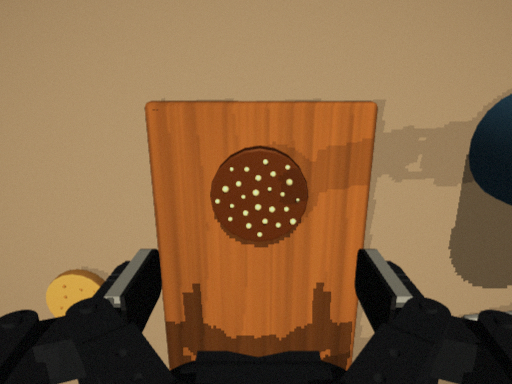

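View pics/top15.png

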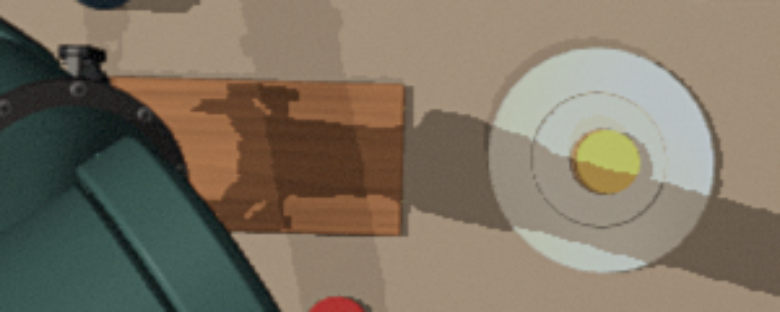

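```bash
python3 - <<'E'
from m import *
hs=lambda im:cv2.cvtColor(im.astype(np.uint8),cv2.COLOR_RGB2HSV).astype(int)
t=grab_frame("top")
c=lambda x,y:((x+.5)/2.6-.5+100,(y+.5)/2.6-.5+170)
print("ring",p2w(t,c(598.5,159),.005),"rim",p2w(t,c((488+716)/2,(47+272)/2),.018))
print("cheese",p2w(t,c(607,161.5),.027))
f=grab_frame("wrist");s=sense();R0=R.from_rotvec(s["ee_rot"]).as_matrix()
for u in [(211,195),(308,195),(259,149),(259,245)]: print("tool off",(R0.T@(p2w(f,u,.024)-s["tcp_pos"]))*1e3)
E
```

```text
ring [ 0.5001017  -0.17900492  0.005     ] rim [ 0.49821264 -0.1801149   0.018     ]
cheese [ 0.49529627 -0.18325205  0.027     ]
tool off [ 10.39341229 -29.58881526 237.08836752]
tool off [ 10.36265969  32.75946338 237.07457778]
tool off [ 40.110263     1.25041447 237.04616389]
tool off [-24.88944734   1.28255061 237.12351008]
```

```bash

python3 -m crank '{"delta_pos":[[6.5,0,25],[6.5,0,50],[6.5,0,64],[6.5,0,72],[6.5,0,73],[6.5,0,73],[6.5,0,73]],"dr":[[0,0,0],[0,0,0],[0,0,0],[0,0,0],[0,0,0],[0,0,0],[0,0,0]],"claw":[85,85,80,74,72,72,72]}'
python3 - <<'E'
from d import *
st();f=grab_frame("wrist");save("wrist16",f["image"])
E
```

```text
clock: 18.25
tcp_pos: [0.5105, 0.2947, 0.189]
ee_rot: [2.255, 2.187, 0.002]
wrist_force: [-0.6, -0.1, -0.0]
grip_width: 0.848
t 18.25 tcp [0.5105 0.2947 0.189 ] F [-0.6 -0.1 -0. ] grip 0.848 q [-0.39  0.75 -0.29  2.02  0.49  0.43 -1.09]
z [ 0.001  0.001 -1.   ] y [ 1.    -0.031  0.001]
```

View pics/wrist16.png

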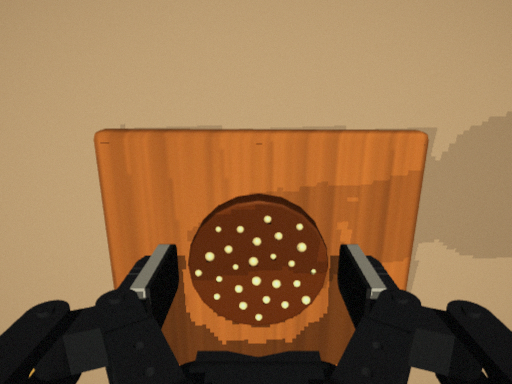

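```bash
python3 - <<'E'
from d import *
f=grab_frame("wrist");s=sense();R0=R.from_rotvec(s["ee_rot"]).as_matrix()
for u in [(189,260),(328,260),(259,200),(259,325)]: print("tool off",(R0.T@(p2w(f,u,.024)-s["tcp_pos"]))*1e3)
E
python3 -m crank '{"delta_pos":[[0,0,1.5],[0,0,2],[0,0,2]],"dr":[[0,0,0],[0,0,0],[0,0,0]],"claw":[72,72,72]}'

```

```text
tool off [  3.11576396 -29.96597367 165.0007947 ]
tool off [  3.05726178  31.67063018 165.07947855]
tool off [ 31.05988055   1.03716871 165.06646102]
tool off [-31.07414738   1.09481413 165.00858779]
clock: 18.65
tcp_pos: [0.5101, 0.2946, 0.1862]
ee_rot: [2.255, 2.187, -0.0]
wrist_force: [1.6, 0.4, 0.4]
grip_width: 0.843
```

Centred (0.0 along x). Close and read the height.

```bash

python3 -m crank '{"delta_pos":[[0,0,0],[0,0,0],[0,0,0],[0,0,0],[0,0,0],[0,0,0],[0,0,0]],"dr":[[0,0,0],[0,0,0],[0,0,0],[0,0,0],[0,0,0],[0,0,0],[0,0,0]],"claw":[66,60,54,50,50,50,50]}'
python3 -c "
from d import *
s=st();print(s['tcp_pos'],s['ee_rot'])"
python3 -m crank '{"delta_pos":[[0,0,-2],[0,0,-5],[0,0,-20],[0,0,-50],[0,0,-90],[0,0,-120],[0,0,-120],[0,0,-120]],"dr":[[0,0,0],[0,0,0],[0,0,0],[0,0,0],[0,0,0],[0,0,0],[0,0,0],[0,0,0]],"claw":[50,50,50,50,50,50,50,50]}'
python3 - <<'E'
from d import *
st();f=grab_frame("wrist");save("wrist17",f["image"])
E
```

```text
clock: 19.35
tcp_pos: [0.5101, 0.2947, 0.187]
ee_rot: [2.255, 2.187, 0.0]
wrist_force: [-0.4, -0.9, 6.2]
grip_width: 0.712
t 19.35 tcp [0.5101 0.2947 0.187 ] F [-0.4 -0.9  6.2] grip 0.712 q [-0.39  0.75 -0.29  2.02  0.49  0.43 -1.1 ]
z [ 0. -0. -1.] y [ 1.    -0.031  0.   ]
[0.51010166 0.29465102 0.18701809] [2.25482857e+00 2.18675123e+00 2.09129313e-05]
clock: 20.15
tcp_pos: [0.5102, 0.2944, 0.3074]
ee_rot: [2.255, 2.186, 0.003]
wrist_force: [-0.1, -0.3, -0.8]
grip_width: 0.709
t 20.15 tcp [0.5102 0.2944 0.3074] F [-0.1 -0.3 -0.8] grip 0.709 q [-0.3   0.58 -0.42  1.98  0.38  0.66 -0.99]
z [ 0.002  0.001 -1.   ] y [ 1.    -0.031  0.002]
```

View pics/wrist17.png

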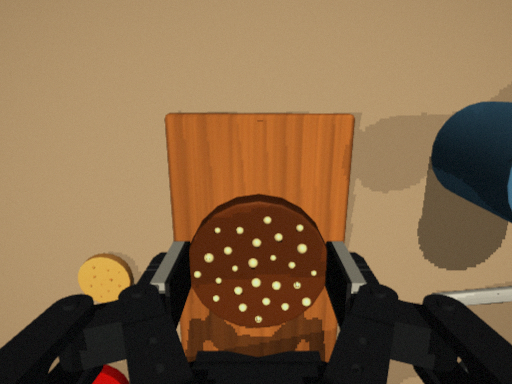

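```bash
cat > cam.py <<'E'
from h import *
def lensT(x,y,yaw):
    c,s=np.cos(yaw),np.sin(yaw); ex=np.array([c,s,0]);ey=np.array([-s,c,0]);ez=np.array([0,0,1.])
    a=np.radians(55); lz=-np.cos(a)*ex+np.sin(a)*ez
    o=np.array([x,y,0]);L=o+.078*ez
    lx=np.cross(ey,lz) # lens x in tilt plane
    return o,ex,ey,ez,L,lz,lx
def overlay(f,x,y,yaw,crop,k):
    o,ex,ey,ez,L,lz,lx=lensT(x,y,yaw)
    u0,v0,u1,v1=crop;im=cv2.resize(f["image"][v0:v1,u0:u1],None,fx=k,fy=k,interpolation=cv2.INTER_CUBIC).copy()
    th=np.linspace(0,2*np.pi,61)[:,None]
    def dr(P,col):
        p=(w2p(f,P)-[u0,v0]+.5)*k-.5; cv2.polylines(im,[np.round(p).astype(int).reshape(-1,1,2)],False,col,1)
    dr(L+.026*(np.cos(th)*lx+np.sin(th)*ey),(255,0,0))
    dr(o+.020*ex+.038*(np.cos(th)*ex+np.sin(th)*ey)+0.0*ez,(0,255,0))
    dr(np.array([L,L+.03*lz]),(255,0,255))
    return im
E
python3 - <<'E'
from cam import *
t=grab_frame("top");g=grab_frame("scene")
for z in (.07,.09):
  a,b=p2w(t,(218.2,127.8),z),p2w(t,(242.2,133.3),z); d=a-b; print(np.degrees(np.arctan2(-d[0],d[1])), np.hypot(*d[:2]))
yaw=np.radians(-13)
save("ov_t",overlay(t,.723,.0845,yaw,(190,100,270,170),7));save("ov_s",overlay(g,.723,.0825,yaw,(295,215,355,275),9))
E
```

```text
-13.923067949557574 0.06235446871604748
-13.923067949557554 0.06114323116025588
```

View pics/ov_t.png

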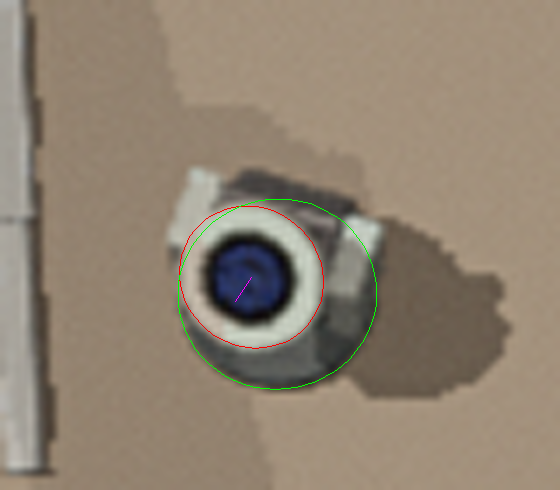

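View pics/ov_s.png

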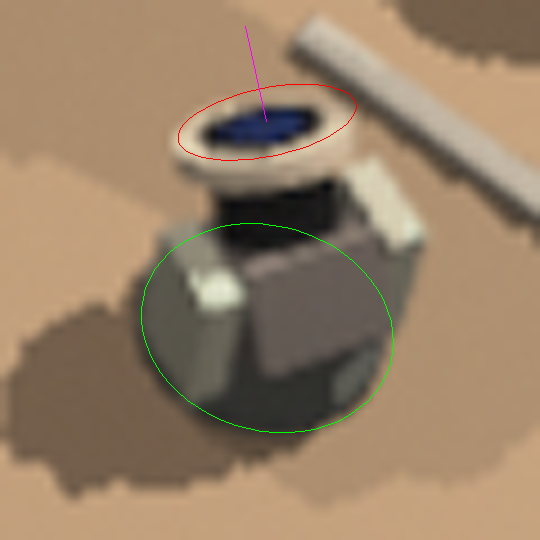

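```bash
cat > tgt.py <<'E'
from cam import *
from d import delta,st
def target(x,y,yawd,back=0,mid=.169,yflip=0):
    o,ex,ey,ez,L,lz,lx=lensT(x,y,np.radians(yawd))
    vp=L+.14*lz; z=-lz
    # tool y in tilt plane pointing away (up-forward)
    ty=lx*np.sign(lx@ex) if not yflip else ey
    Rm=np.c_[np.cross(ty,z),ty,z]
    return vp+(mid+back)*lz,Rm,vp,L,lz
E
python3 - <<'E'
from tgt import *
st()
p,Rm,vp,L,lz=target(.723,.083,-14,.06); print(p,vp); delta(p,Rm)
p,Rm,vp,L,lz=target(.723,.083,-14,.0); print(p,Rm); delta(p,Rm)
E
```

```text
t 20.3 tcp [0.5096 0.294  0.3051] F [ 0.6 -0.1  0.3] grip 0.706 q [-0.3   0.58 -0.42  1.98  0.38  0.66 -0.99]
z [-0.002 -0.002 -1.   ] y [ 1.    -0.031 -0.002]
[0.5176372 0.1342027 0.3802671] [0.64508457 0.1024265  0.19268129]
delta_pos mm [-159.6   12.7  -74.9] dr [-34.98  -3.63  11.9 ]
[0.55102952 0.12587706 0.33111798] [[ 0.2419219   0.79481973  0.55653876]
 [ 0.97029573 -0.19817082 -0.1387607 ]
 [ 0.          0.57357644 -0.81915204]]
delta_pos mm [-166.8   46.5  -25.9] dr [-34.98  -3.63  11.9 ]
```

```bash

python3 -m crank '{"delta_pos":[[-40,3,-60],[-160,13,-75],[-160,13,-75],[-160,13,-75],[-160,13,-75],[-160,13,-75],[-160,13,-75],[-160,13,-75]],"dr":[[-7,0,2],[-35,-3.6,11.9],[-35,-3.6,11.9],[-35,-3.6,11.9],[-35,-3.6,11.9],[-35,-3.6,11.9],[-35,-3.6,11.9],[-35,-3.6,11.9]],"claw":[50,50,50,50,50,50,50,50]}'
python3 - <<'E'
from tgt import *
st();f=grab_frame("wrist");save("wrist18",f["image"]);save("ov_w",overlay(f,.723,.083,np.radians(-14),(150,60,400,260),3));g=grab_frame("scene");save("scene18",g["image"])
E
```

```text
clock: 21.1
tcp_pos: [0.5179, 0.135, 0.3803]
ee_rot: [2.06, 1.611, 0.509]
wrist_force: [0.3, -0.8, -0.2]
grip_width: 0.714
t 21.1 tcp [0.5179 0.135  0.3803] F [ 0.3 -0.8 -0.2] grip 0.714 q [-0.67  0.36  0.31  2.23  1.31  0.26 -1.89]
z [ 0.557 -0.137 -0.819] y [ 0.795 -0.198  0.574]
```

View pics/wrist18.png

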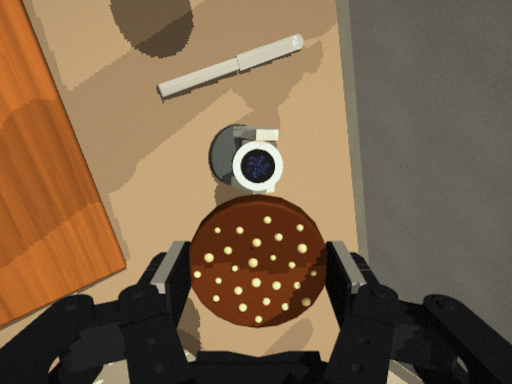

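View pics/ov_w.png

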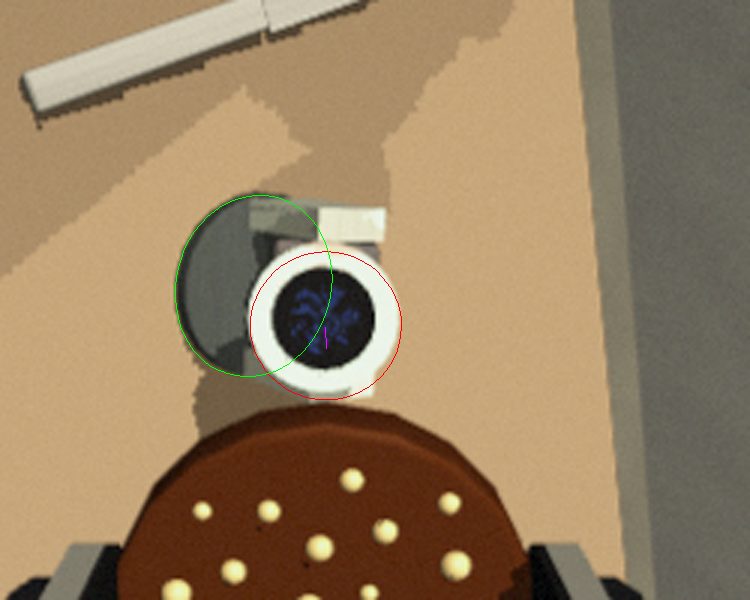

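View pics/scene18.png

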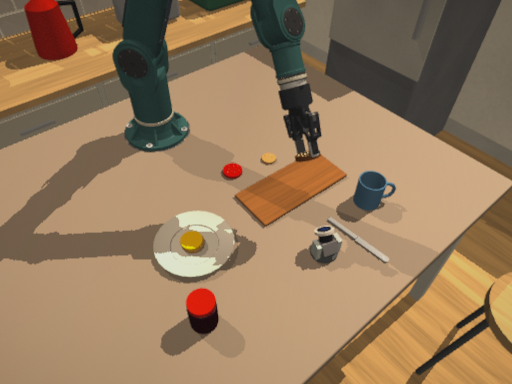

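The wrist view shows the held rusk at (258,260) and the lens at (258,166). The camera is untouched. I'll zoom in to refine its yaw.

```bash
python3 - <<'E'
from tgt import *
f=grab_frame("wrist");save("w18z",cv2.resize(f["image"][115:200,200:300],None,fx=7,fy=7,interpolation=cv2.INTER_CUBIC))
E
```

```text
(no output)
```

View pics/w18z.png

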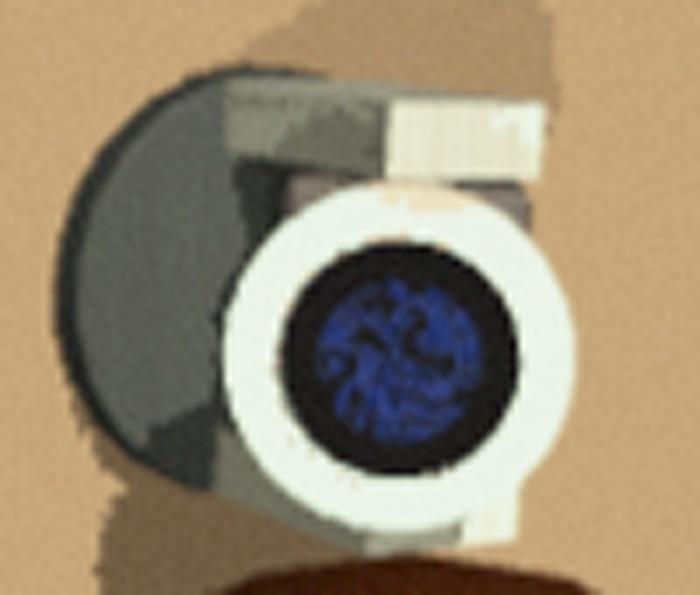

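```bash
python3 - <<'E'
from tgt import *
f=grab_frame("wrist");s=sense();R0=R.from_rotvec(s["ee_rot"]).as_matrix()
P=p2w(f,(256.6,165.5),.078);print("lens",P,"tool",R0.T@(P-s["tcp_pos"])*1e3)
print("scale",1/0.337*334)
p,Rm,vp,L,lz=target(P[0],P[1],-18.2,0)
print(vp); delta(p-.045*Rm[:,0],Rm)
E
```

```text
lens [0.72329326 0.0864597  0.078     ] tool [  2.02332604  -1.8832087  368.80623709]
scale 991.0979228486647
[0.64700984 0.11154042 0.19268129]
delta_pos mm [-29.1  -3.8  58.1] dr [ 0.07 -2.56  3.36]
```

```bash

python3 -m crank '{"delta_pos":[[-20,-2,20],[-29,-4,45],[-29,-4,58],[-29,-4,58],[-29,-4,58]],"dr":[[0,-1,1],[0,-2,3],[0.1,-2.6,3.4],[0.1,-2.6,3.4],[0.1,-2.6,3.4]],"claw":[50,50,50,50,50]}'
python3 - <<'E'
from tgt import *
s=st();f=grab_frame("wrist");save("wrist19",f["image"]);save("w19z",cv2.resize(f["image"][75:190,190:310],None,fx=5,fy=5,interpolation=cv2.INTER_CUBIC))
E
```

```text
clock: 21.8
tcp_pos: [0.5406, 0.0989, 0.3313]
ee_rot: [2.112, 1.526, 0.481]
wrist_force: [-0.4, 0.1, 0.7]
grip_width: 0.708
t 21.8 tcp [0.5406 0.0989 0.3313] F [-0.4  0.1  0.7] grip 0.708 q [-0.61  0.47  0.34  2.24  1.75  0.21 -2.36]
z [ 0.544 -0.18  -0.819] y [ 0.778 -0.257  0.573]
```

View pics/wrist19.png

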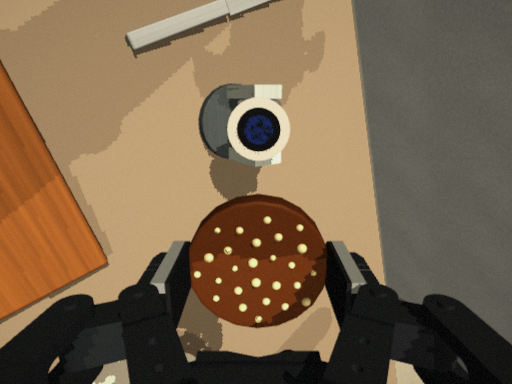

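View pics/w19z.png

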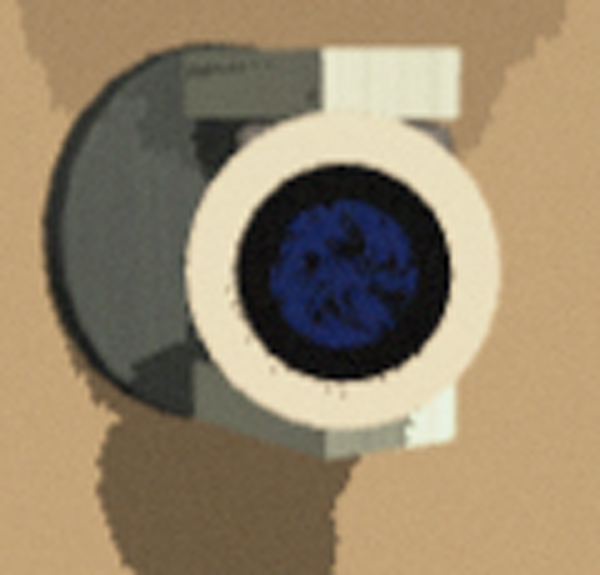

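```bash
python3 - <<'E'
from tgt import *
f=grab_frame("wrist");s=sense();R0=R.from_rotvec(s["ee_rot"]).as_matrix();T=s["tcp_pos"]
P=p2w(f,(258.1,128.5),.078);print("lens",P,"tool",R0.T@(P-T)*1e3)
Rm=cv2.Rodrigues(np.array(f["rvec"]))[0]
print("depth",(Rm@P+f["tvec"])[2], "from size",334/(63/52)/1e3)
# disc top face apparent edges at tool z=163
def tp(u,zt):
    c,d=ray(f,u);c=R0.T@(c-T);d=R0.T@d;return (c+d*(zt/1e3-c[2])/d[2])*1e3
for u in [(189.5,262),(328,262),(258.5,200),(258.5,326)]: print(tp(u,163))
save("w19d",cv2.resize(f["image"][185:335,180:340],None,fx=4.9,fy=4))
E
```

```text
lens [0.72329668 0.08702902 0.078     ] tool [ 45.4260508   -0.44604395 309.84609208]
depth 0.2743654930039624 from size 0.2756825396825397
[  3.18648706 -30.53060551 163.        ]
[  3.18479363  29.99276284 163.        ]
[ 31.68492247  -0.39130309 163.        ]
[-30.03129161  -0.360183   163.        ]
```

View pics/w19d.png

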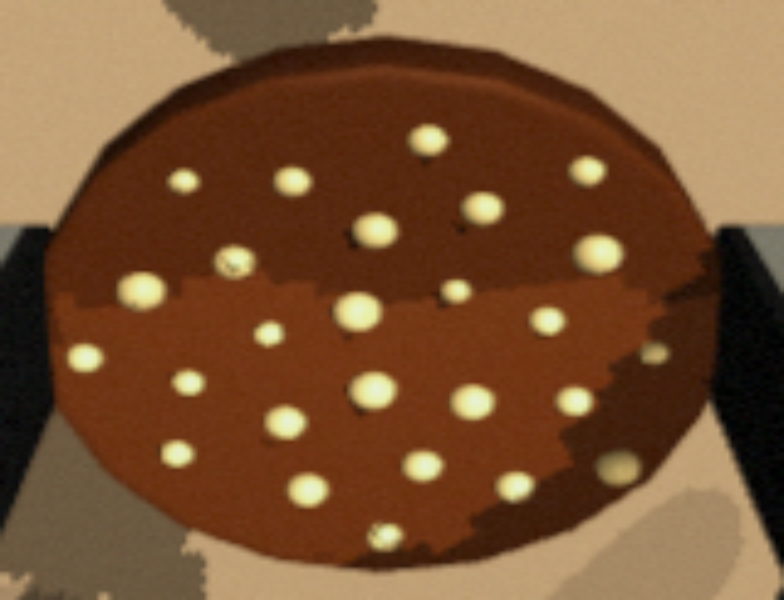

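```bash
python3 - <<'E'
from tgt import *
for i in range(2):
    s=sense();R0=R.from_rotvec(s["ee_rot"]).as_matrix()
    p,Rm,vp,L,lz=target(.7233,.087,-18.4,0);delta(p,Rm,s)
E
python3 -m crank '{"delta_pos":[[15,0,0],[30,0,0.5],[40,0,1],[45,0,1],[45,0,1],[45,0,1],[45,0,1]],"dr":[[0,0,0],[0,0,0],[0,0,0],[0,0,0],[0,0,0],[0,0,0],[0,0,0]],"claw":[50,50,50,50,50,50,50]}'
python3 - <<'E'
from tgt import *
s=st();p,Rm,vp,L,lz=target(.7233,.087,-18.4,0);delta(p,Rm,s)
f=grab_frame("wrist");save("wrist20",f["image"]);g=grab_frame("scene");save("s20",cv2.resize(g["image"][100:280,200:400],None,fx=4,fy=3.3*4/4,interpolation=cv2.INTER_CUBIC) if 0 else cv2.resize(g["image"][120:270,250:400],None,fx=4,fy=4,interpolation=cv2.INTER_CUBIC))
E
```

```text
delta_pos mm [46.1 -0.3  0.9] dr [ 0.03 -0.13  0.1 ]
delta_pos mm [46.1 -0.3  0.9] dr [ 0.03 -0.13  0.1 ]
clock: 22.6
tcp_pos: [0.5548, 0.1411, 0.3309]
ee_rot: [2.111, 1.525, 0.481]
wrist_force: [0.1, 0.2, -0.3]
grip_width: 0.706
t 22.6 tcp [0.5548 0.1411 0.3309] F [ 0.1  0.2 -0.3] grip 0.706 q [-0.72  0.51  0.4   2.18  1.5   0.2  -2.18]
z [ 0.545 -0.18  -0.819] y [ 0.777 -0.257  0.574]
delta_pos mm [ 1.9 -0.1 -0.4] dr [ 0.03 -0.05  0.08]
```

View pics/wrist20.png

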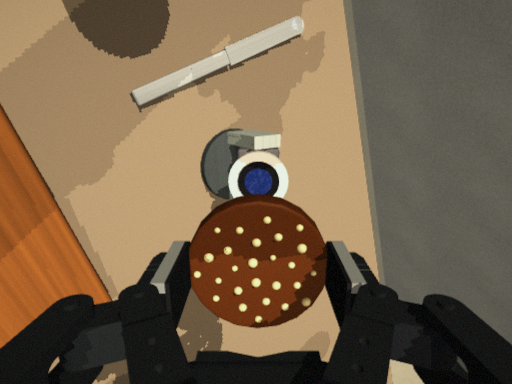

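View pics/s20.png

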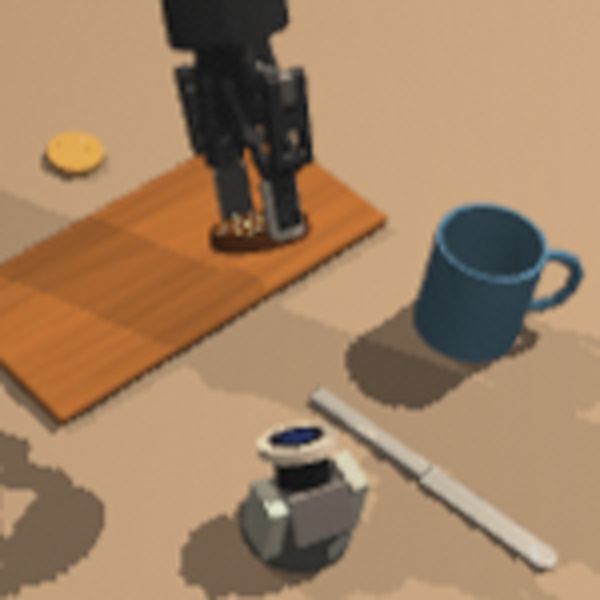

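The lens glass is at about (258,182), just above the rusk's upper edge in the wrist view. In the scene view the rusk hangs over the line of sight. Next I'll check the residuals in both views.

```bash
python3 - <<'E'
from tgt import *
f=grab_frame("wrist");s=sense();R0=R.from_rotvec(s["ee_rot"]).as_matrix();T=s["tcp_pos"]
save("w20z",cv2.resize(f["image"][120:210,190:310],None,fx=6,fy=6,interpolation=cv2.INTER_CUBIC))
# predicted view: ring and glass for ideal lens at tool (0,0,309) overlay; plus in scene
g=grab_frame("scene")
o,ex,ey,ez,L,lz,lx=lensT(.7233,.087,np.radians(-18.4))
th=np.linspace(0,2*np.pi,61)[:,None]
def ov(fr,crop,k,name,Ls,sh=np.zeros(3)):
    u0,v0,u1,v1=crop;im=cv2.resize(fr["image"][v0:v1,u0:u1],None,fx=k,fy=k,interpolation=cv2.INTER_CUBIC).copy()
    for P,c in Ls:
        p=(w2p(fr,P+sh)-[u0,v0]+.5)*k-.5;cv2.polylines(im,[np.round(p).astype(int).reshape(-1,1,2)],False,c,1)
    save(name,im)
tool=lambda a:T+a@R0.T
circ=lambda r,z:tool(np.c_[r*np.cos(th),r*np.sin(th),0*th+z])
ov(f,(180,120,340,340),3,"w20o",[(circ(.026,.309),(255,0,0)),(circ(.032,.163),(0,255,0)),(circ(.032,.175),(0,0,255))])
Ls=[(circ(.026,.309),(255,0,0)),(circ(.032,.163),(0,255,0)),(circ(.032,.175),(0,0,255)),(tool(np.array([[0,0,.169],[0,0,.309]])),(255,0,255))]
ov(g,(290,150,360,260),5,"s20o",Ls)
E
```

```text
(no output)
```

View pics/w20o.png

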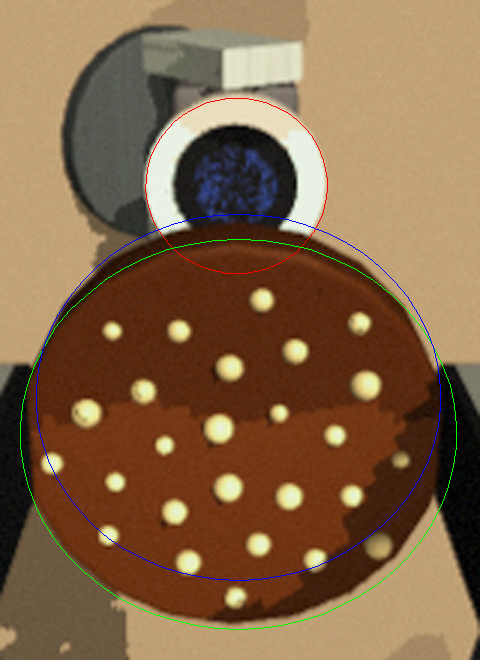

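View pics/s20o.png

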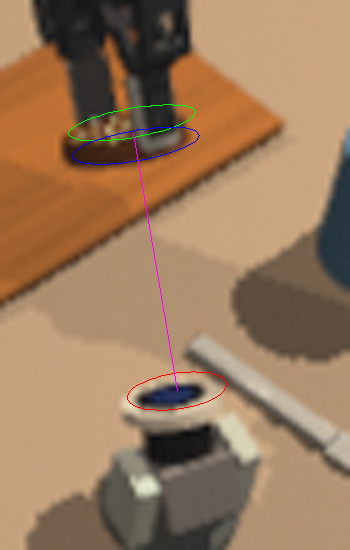

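Seeds are good features. Comparing their scale now with the picture taken on the board, at known depth, will give the rusk's true depth in the hand.

```bash
cat > seeds.py <<'E'
from tgt import *
from scipy.optimize import least_squares
def seeds(im):
    h=cv2.cvtColor(im,cv2.COLOR_RGB2HSV).astype(int);b=im.astype(int)
    m=((b[...,2]>85)&(b[...,1]>110)).astype(np.uint8)
    yy,xx=np.mgrid[:384,:512];m[(np.hypot((xx-258.5)/63,(yy-263)/57)>1)]=0
    n,l,s,c=cv2.connectedComponentsWithStats(m)
    return np.array([c[i] for i in range(1,n) if 6<s[i,4]<120])
E
python3 - <<'E'
from seeds import *
rd=lambda n:cv2.imread(f"pics/{n}.png")[:,:,::-1].copy()
a,b,c=seeds(rd("wrist16")),seeds(rd("wrist17")),seeds(rd("wrist20"))
print(len(a),len(b),len(c))
K=grab_frame("wrist")["intrinsics"]
Rc=np.array([[0,-.957776,-.287515],[1,0,0],[0,-.287515,.957776]]);C=np.array([.0741,-.0011,.0320])
def back(p,zt):
    d=(Rc@np.linalg.inv(K)@np.c_[p,np.ones(len(p))].T).T; return C+d*((zt-C[2])/d[:,2])[:,None]
from scipy.spatial import cKDTree
za=.189-.024
A=back(a,za)
for nm,q in (("17",b),("20",c)):
    # match in pixel
    d,i=cKDTree(q).query(a,distance_upper_bound=6);ok=np.isfinite(d)&(d<6)
    P=A[ok]*1;Q=q[i[ok]]
    cen=P.mean(0)
    def proj(X):
        Y=(X-C)@Rc; return (Y[:,:2]/Y[:,2:])*[K[0,0],K[1,1]]+[K[0,2],K[1,2]]
    def res(v):
        Rv=R.from_rotvec(v[3:]).as_matrix();return (proj((P-cen)@Rv.T+cen+v[:3])-Q).ravel()
    r=least_squares(res,np.zeros(6),loss="soft_l1",f_scale=.3)
    r2=least_squares(lambda v:res(np.r_[v[:3],0,0,v[3]]),np.zeros(4),loss="soft_l1",f_scale=.3)
    J=r.jac;print(nm,ok.sum(),"shift mm",np.round(r.x[:3]*1e3,2),"rot deg",np.round(np.degrees(r.x[3:]),2),"rms",np.sqrt(np.mean(r.fun**2)),"| no tilt:",np.round(r2.x[:3]*1e3,2),"rms",np.sqrt(np.mean(r2.fun**2)))
    print("centre of A",np.round(cen*1e3,1))
E
```

```text
26 26 25
17 26 shift mm [ 0.21 -0.13 -1.64] rot deg [-0.16  0.14  0.05] rms 0.20323949309367048 | no tilt: [ 0.17 -0.12 -1.55] rms 0.20611883560362695
centre of A [ -1.4  -0.8 165. ]
20 25 shift mm [ 0.4  -0.08 -1.99] rot deg [-0.26  0.2  -0.09] rms 0.24940218557014693 | no tilt: [ 0.33 -0.07 -1.85] rms 0.26030698090658
centre of A [ -0.7  -1.7 165. ]
```

The seed fit puts the rusk's mid-plane 169 mm ahead of the TCP, tilted about 0.2° and offset about 0.3 mm, as I assumed. I'll let it settle, then take last checks.

```bash

python3 -m crank '{"delta_pos":[[0.5,0,0],[0.5,0,0],[0.5,0,0],[0.5,0,0],[0.5,0,0],[0.5,0,0]],"dr":[[0,0,0],[0,0,0],[0,0,0],[0,0,0],[0,0,0],[0,0,0]],"claw":[50,50,50,50,50,50]}'
python3 - <<'E'
from seeds import *
s=st();print("qvel",np.abs(s["qvel"]).max());R0=R.from_rotvec(s["ee_rot"]).as_matrix()
p,Rm,vp,L,lz=target(.7233,.087,-18.4,0);print("angle",np.degrees(np.arccos(-R0[:,2]@lz)),"mid-vp mm (tool)",R0.T@(s["tcp_pos"]+.169*R0[:,2]-vp)*1e3)
save("scene21",grab_frame("scene")["image"])
t=grab_frame("top");save("top21",t["image"])
E
```

```text
clock: 23.45
tcp_pos: [0.5553, 0.142, 0.3305]
ee_rot: [2.111, 1.526, 0.481]
wrist_force: [-0.1, 0.3, -0.4]
grip_width: 0.709
t 23.45 tcp [0.5553 0.142  0.3305] F [-0.1  0.3 -0.4] grip 0.709 q [-0.72  0.51  0.4   2.18  1.49  0.2  -2.17]
z [ 0.545 -0.18  -0.819] y [ 0.778 -0.256  0.574]
qvel 0.0014218377203153855
angle 0.05804481124415222 mid-vp mm (tool) [-0.69158754  0.05061958  0.74186644]
```

View pics/scene21.png

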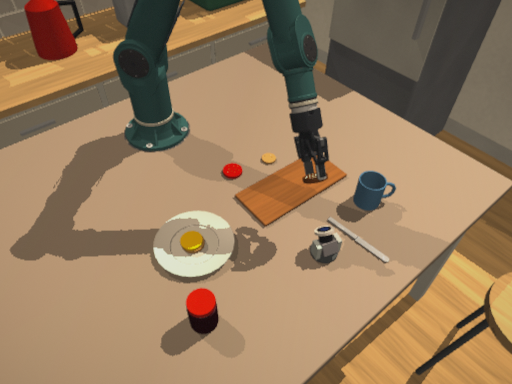

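View pics/top21.png

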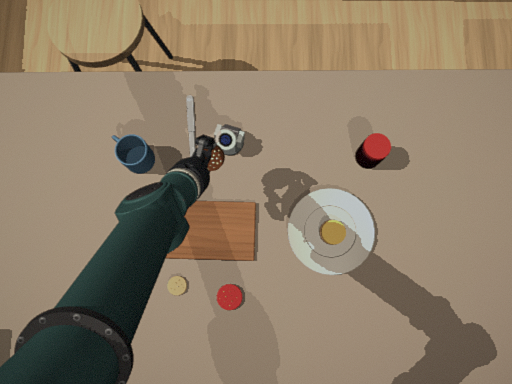

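The views show the stack on the plate at (333,232) in the top picture. The jar, mug, knife and camera are where they were at the start, and the rusk is held still in front of the lens.

```bash
python3 -c "
from workcell import *
print(sign_off())"
```

```text
the job is handed in; nothing more can be done
None
```

The job is handed in. The plain rusk is flat on the plate with the cheese centred on top, and the arm is holding the seeded rusk motionless in front of the inspection camera. I finished at about 23.5 s of the 72 s allowed.

**Last checks on the held rusk:**
- **Position:** its middle is about 1 mm from the 14 cm point, against my estimate of the lens position.
- **Angle:** the underside faces the lens to within about 0.3°. The camera's yaw (about -18.4°) is my own reading from its cheeks, good to roughly 1°.
- **Stillness:** joint speeds were about 0.001 rad/s, and nothing was pushing on the wrist.

**Bystanders:** the jar, mug, knife, camera and the two decoy rusks look untouched in the final views.

**What disagreed:**
- **Stack position:** the wrist view put the rusk about 3 mm from the plate's centre, while the top view put the stack about 5–6 mm off.
- **Camera yaw:** my first reading was about -14°. I corrected it after a closer look.
- **Camera calibration:** the scene, top and wrist cameras differ by up to 8 mm in absolute position. I set the rusk against the lens using the wrist camera, and the scene view agreed to about 1.5 mm.

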